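# Strip the set investment ring and sleeve the next waxed base

## Task

The investment in the ring stack has set: take the stack apart. The gauge cap and, once it is bare, the used base go to be washed, lying flat side by side in the steel tray with their grips up; the investment block goes, still upright, inside the rim of the round firing tray; and the silicone ring goes straight over the wax on the other large base, fully down on its flange round the raised seat. Never touch the wax or tip the block, and leave the small waxed base and the jar where they are.

Things in the scene. Friction and masses are not known exactly. Their poses are not given: they have to be found in the camera images.
- gauge_center (a point): Gauge cap on the stack: grey disc 57 mm wide, 4.5 mm thick, two half-moon windows beside an 11 mm crossbar, round grip knob (16 mm thick, 22 mm high) in the middle; a lip 49 mm wide, 3 mm deep under it hangs loosely in the ring's mouth. 29.5 mm high in all. Point: on its axis, 15 mm above the lip's underside, 14.5 mm below the knob's top, 7.5 mm above the disc's upper face. z up
- ring_center (a point): Silicone ring: plain light grey tube, 62 mm outside, 52 mm inside, 58 mm high, open at both ends, firm, 90 g. Starts on the used base's flange round the block (3 mm play), under the gauge. Point: its centre, half-way up; z along its axis, up: keep it so
- block_center (a point): Investment block: cream cylinder 46 mm wide, 50 mm high, about 220 g, inside the ring; its top, 4 mm below the ring's mouth, shows through the gauge's windows. A channel 17 mm wide, 24 mm deep in its underside stands loosely over the used base's stub: it lifts straight off. Point: its centre, 25 mm above its underside; z up
- used_base_center (a point): Used base, under the stack: dark rubber; flange 76 mm wide, 8 mm thick (a dark border round the ring), on it a raised seat 47 mm wide, 4 mm high, on that a round stub 12 mm thick, 20 mm high, the grip once the base is bare. No wax. 32 mm high in all, 120 g. Point: on its axis, 16 mm above its underside; z up
- next_base: Next base: loose, shape and size of the used one (flange 76 mm, seat 47 mm), standing alone with two wax crowns on its stub. The ring fits its seat with 2.5 mm play. Origin: centre of its underside, z up; flange top at 8 mm, seat top at 12 mm, so the seated ring's centre is 37 mm above the origin
- wax: Wax on the next base's stub: two small sprued crowns of grey-green wax, within 16 mm of the base's axis, 32 to 54 mm above its underside; spoilt if anything touches it (a centred ring passes with 10 mm to spare). Origin and axes are those of the next base
- firing_tray: Firing tray, fixed: round pale fireclay dish 80 mm wide, 11 mm high, dark honeycomb holes on its floor, which is 70 mm wide inside the rim. Origin: centre of its underside; the floor is 7 mm above it
- steel_tray: Steel wash tray, fixed, 118 x 208 mm, rim 15 mm high. Its flat floor, 96 mm along its x and 186 mm along its y, is 2 mm above the origin, the centre of the underside. Gauge and used base fit side by side along y
- small_base: Small waxed base, bystander: dark like the next base but smaller (flange 58 mm, seat 33 mm, 51 mm high with its single wax crown), too small for the ring. Origin: centre of its underside
- jar_center (a point): Jar, bystander: white with a blue screw lid, 53 mm wide, 42 mm high. Point: its centre
Things that resemble listed ones, but are neither listed nor needed, are in the scene too. What is shaped like the part that bears gauge_center but pink or red is not meant.

How it is judged:
By the outcome, as a careful person would: the job done as asked, in the order asked, and still so for the second after the job is handed in, with the robot touching nothing.
It also fails if it takes over 115 s, if anything falls off the work surface, if the arm or the gripper's body presses on something with over 40 N, if the wrist force passes 120 N, or if a joint passes its speed limit or range.

## Robot

A 7-joint arm with a two-finger parallel gripper is mounted at the origin on a cart in front of the work surface, level with it; the furniture and walls round the work are solid. World frame = base frame: x ahead of the robot, y to its left, z up, the work surface at z = 0. Lengths are in mm, angles in rad, forces in N, time in s.
With the tool pointing down it reaches from about 350 to 900 mm from the base axis. Payload 7.2 kg.
Tool frame: the origin (TCP) lies midway between the tips of the shut fingers; the grasp point (between the pads) lies 19 mm behind it; z points along the fingers, y is the line along which they close (so a half turn about z gives the same grasp; the last joint's range is limited). The gripper opens to 85 mm and grips with 20 to 120 N. Pads are 22 mm wide; open, the fingers measure 114 mm over their backs; the gripper's body (76 mm by 85 mm) begins 54 mm behind the grasp point. The pads swing forward as they close: fully open they stand 13 mm farther back than shut.
Start: joints at [-1.259, 0.411, -0.013, 1.596, 0.006, 1.134, -0.082], TCP at [231.719, 580.461, 231.297] pointing down, gripper open.
Joint ranges: [-2.95, 2.95], [-0.29, 1.99], [-1.47, 1.44], [0.14, 2.54], [-1.03, 4.17], [0.13, 1.85], [-2.86, 2.86]. Speed limits (rad/s): [2.39, 2.39, 3.01, 3.01, 3.14, 3.14, 3.14].

## Interface

Orientations are given as a 3x3 rotation matrix whose columns are the frame's x, y, z axes.
In Python, from cell import * gives the robot as it stands. The module is installed in compiled form; this text tells all that it offers.
- The arm moves only by the tool move_arm, never from a script. Its argument "motion" is a list of rows, each an object with "translation": the shift along the world's x, y, z each as a share of 200 mm, from -1 to 1, a list of three; "rotation": the turn, a rotation vector about the world's x, y, z each as a share of 2 pi rad, from -1 to 1, a list of three; "hand": the gripper's target within -1 to 1 (shut at 1, half-way at 0, fully open at -1). A call has 1 to 12 rows; each row is the pose to reach, as a shift and turn from the pose commanded when the call began, turning the shorter way round; what a row does not reach only later rows make up. A row lasts 1/12 s, in which the tool goes at most 41.7 mm and 7.16 degrees, less where a joint would pass 70% of its speed; a pose out of reach is approached as far as the arm can. A call with a number of a shift or a turn outside -1 to 1 is refused whole. A call with a gripper value outside its range is refused whole. The fingers move at their own pace and stop on an object; "force" is the grip in N (left out, the last holds). Time passes only in rows, so rows that repeat a pose let the fingers close. It gives the time, the measured TCP pose, the force, the opening and the grip force at its end, in the units of the state.
- sense(): the state, without advancing time (a new reading comes with each control period).
- get_image(name): name is "scene" or "top"; returns a dict with "color" (400x640x3 uint8, red, green, blue), "range_z" (400x640 float32, mm along the optical axis (not along the pixel's ray), 0 where there is no reading), "K" (3x3 intrinsics, pixels), "k1" (the pictures are not rectified: a ray, as slopes to the right and down, at radius r is drawn at 1 + k1 r^2 times it, then the intrinsics apply), "pose" (4x4, takes a point from camera to world coordinates). Camera axes: x right, y up, looking along -z (the intrinsics and any distortion apply to the point x, -y, -z); pixel columns grow to the right and rows downward; lengths in mm; the calibration is good to about 2 mm. A picture is of the moment at which its call begins.
- job_done(): hands the job in; it is judged then, once.
The state is a dict: "t": time; "qpos": joint angles; "qvel": joint speeds; "joint_torque": joint torques, N m; "tool_pos": TCP position; "tool_rot": TCP orientation; "wrist_force": force on the tool from outside, world axes, zero at the start; "moment": the same for the moment, N m; "opening": finger opening in mm; "grasp_force": force on a finger pad.
Only numpy, scipy, OpenCV 4.12 (cv2) and the standard library are available. Lean on these libraries where they do the work, as an engineer would, in place of code of your own. Each camera call takes 0.05 s, during which the arm holds its last target. There are 200 camera calls.

## Working session

There is one attempt and no reset: what is moved stays moved. The work goes in short steps, Python scripts to look and compute and a tool call to move; the robot and the scene stay as the last step left them, time stands still between calls to the robot, and variables do not carry over. Pictures are saved under pics/ and viewed, at most 14 in all, crops included, and the job is handed in when it is done.

Besides the shell and the picture viewer there is one more tool, called after "Call:" by a JSON object that holds its "op" and its "data", one argument or row to a line. move_arm: Moves the arm, as the interface text tells. Its arguments: {"type":"object","properties":{"motion":{"type":"array"},"force":{"type":"number"}},"required":["motion"]}

```bash
mkdir -p pics; cat > h.py <<'E'
import numpy as np, cv2
from cell import *
def shot(n,f=None):
    im=get_image(n)
    if f: cv2.imwrite('pics/'+f,im['color'][:,:,::-1])
    return im
def cloud(im):
    h,w=im['range_z'].shape; K=im['K']
    u,v=np.meshgrid(np.arange(w,dtype=float),np.arange(h,dtype=float))
    xd=(u-K[0,2])/K[0,0]; yd=(v-K[1,2])/K[1,1]
    x,y=xd.copy(),yd.copy()
    for _ in range(20):
        s=1+im['k1']*(x*x+y*y); x,y=xd/s,yd/s
    z=im['range_z']
    P=np.stack([x*z,-y*z,-z,np.ones_like(z)],-1)@im['pose'].T
    P=P[...,:3]; P[z==0]=np.nan
    return P
E
python3 - <<'E'
from h import *
for n in('scene','top'):
    im=shot(n,n+'1.png'); print(n,im['pose'].round(2).tolist(),im['K'].tolist(),im['k1'])
    P=cloud(im); np.save(n+'1.npy',P); print(np.nanmin(P,(0,1)),np.nanmax(P,(0,1)))
s=sense();print(s)
E
```

```text
scene [[-0.88, 0.34, -0.33, 242.17], [-0.47, -0.62, 0.63, 808.95], [0.0, 0.71, 0.71, 879.88], [0.0, 0.0, 0.0, 1.0]] [[399.8785182883049, 0.0, 317.33429194327385], [0.0, 399.8785182883049, 202.79294039789227], [0.0, 0.0, 1.0]] -0.06715985564773969
[ -746.05261203 -1616.52061057  -841.57049043] [907.19154251 884.53181063 763.03018204]
top [[-0.01, 1.0, -0.06, 549.71], [-1.0, -0.01, -0.02, 82.0], [-0.02, 0.06, 1.0, 1322.81], [0.0, 0.0, 0.0, 1.0]] [[427.6556738878271, 0.0, 320.5953077464339], [0.0, 427.6556738878271, 205.03890305505558], [0.0, 0.0, 1.0]] -0.11188296427027927
[ -369.85070792 -1580.9240163   -845.4665115 ] [ 903.57066585 1632.88479366  776.50966509]
{'t': 0.1, 'qpos': array([-1.25921037,  0.41184472, -0.01274116,  1.59698348,  0.00561975,
        1.1342973 , -0.082198  ]), 'qvel': array([-1.49318671e-03, -7.53496164e-04, -3.71953226e-04, -2.79495102e-03,
       -5.51214854e-05, -1.09707555e-03, -8.65453404e-05]), 'joint_torque': array([ 4.08032531e-03, -6.01825762e+01,  6.85175713e-01, -3.00083971e+01,
        1.41370585e-02,  6.43264706e-03, -9.21446343e-06]), 'tool_pos': array([231.55660108, 580.02771619, 230.51208797]), 'tool_rot': array([[-9.28766796e-01,  3.70664319e-01, -4.49288888e-04],
       [ 3.70664574e-01,  9.28765705e-01, -1.42800321e-03],
       [-1.12025726e-04, -1.49281744e-03, -9.99998879e-01]]), 'wrist_force': array([-0.21666294,  0.45138179, -0.14277595]), 'moment': array([-0.0241989 , -0.02528703,  0.04162999]), 'grasp_force': 0.0, 'opening': 85.57268404561832}
```

View pics/top1.png

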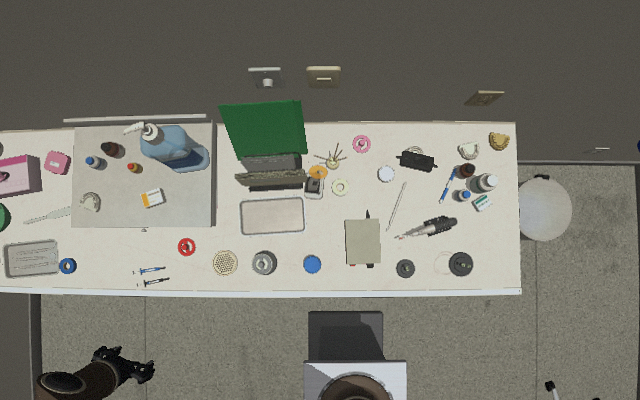

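View pics/scene1.png

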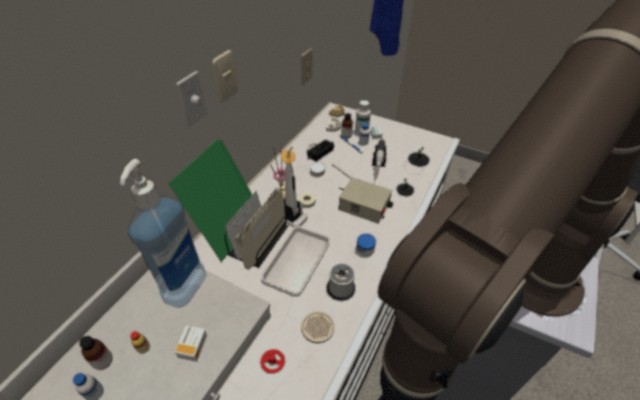

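Top view: stack at (264,263), firing tray (226,263), steel tray (272,216), jar (312,264), small base (405,268), next base (460,264). A red decoy gauge lies at (187,247). The scene view agrees with this.

```bash
python3 - <<'E'
from h import *
P=np.load('top1.npy'); S=np.load('scene1.npy')
for n,(u,v) in dict(stack=(264,263),fire=(226,263),steel=(272,216),jar=(312,264),small=(405,268),next=(460,264)).items(): print(n,P[v,u].round(1))
A=np.vstack([P.reshape(-1,3),S.reshape(-1,3)]);src=np.r_[np.zeros(P[...,0].size),np.ones(S[...,0].size)]
def fit(c,r,lo,hi,n):
    for k in(0,1):
        m=(src==k)&(np.hypot(A[:,0]-c[0],A[:,1]-c[1])<r)&(A[:,2]>lo)&(A[:,2]<hi)
        q=A[m]
        if len(q)<5: print(n,k,'few');continue
        (cx,cy),rr=cv2.minEnclosingCircle(q[:,:2].astype(np.float32))
        print(n,k,len(q),'mec',round(cx,1),round(cy,1),round(rr,1),'med',np.median(q,0).round(1),'zmax',q[:,2].max().round(1))
g=lambda u,v:P[v,u]
fit(g(264,263),60,62,75,'ring/gauge disc')
fit(g(264,263),60,75,110,'knob')
fit(g(264,263),60,5,20,'flange')
fit(g(226,263),60,5,20,'fire')
fit(g(312,264),45,30,60,'jar')
fit(g(405,268),45,4,14,'small'); fit(g(405,268),45,30,80,'smallwax')
fit(g(460,264),60,4,14,'next');fit(g(460,264),60,30,80,'nextwax')
for k,Q in((0,P),(1,S)):
    q=Q.reshape(-1,3); m=(abs(q[:,0]-g(272,216)[0])<100)&(abs(q[:,1]-g(272,216)[1])<140)&(q[:,2]>7)&(q[:,2]<22)
    print('steel',k,cv2.minAreaRect(q[m][:,:2].astype(np.float32)))
    m=(abs(q[:,0]-500)<200)&(abs(q[:,1])<300)&(abs(q[:,2])<6);print('table z',k,np.median(q[m][:,2]))
for n,f,(u0,u1,v0,v1) in(('top1.png','c1.png',(200,490,185,290)),):
    im=cv2.imread('pics/'+n)[v0:v1,u0:u1]; cv2.imwrite('pics/'+f,cv2.resize(im,(797,289),interpolation=cv2.INTER_CUBIC))
E
```

```text
stack [460.3 269.7  57.1]
fire [456.5 396.3   3.7]
steel [ 6.016e+02  2.532e+02 -5.000e-01]
jar [455.7 128.2  40.8]
small [ 439.6 -153.6   18.5]
next [ 451.3 -316.    42.7]
ring/gauge disc 0 282 mec 459.4 276.9 30.9 med [458.6 276.3  69.3] zmax 74.8
ring/gauge disc 1 346 mec 457.5 276.7 31.5 med [452.3 282.2  69.6] zmax 74.8
knob 0 31 mec 460.7 266.2 16.8 med [459.9 275.9  92. ] zmax 96.4
knob 1 55 mec 457.5 276.8 8.1 med [456.2 279.1  91. ] zmax 95.5
flange 0 111 mec 455.9 278.4 54.6 med [472.5 258.6   8. ] zmax 16.7
flange 1 200 mec 450.1 266.3 50.7 med [444.4 300.7   8.3] zmax 20.0
fire 0 434 mec 459.7 399.1 57.5 med [457.  400.4   8.2] zmax 17.9
fire 1 763 mec 460.1 405.9 44.6 med [455.7 404.7   8.1] zmax 15.6
jar 0 248 mec 455.9 129.0 26.4 med [455.7 128.3  41. ] zmax 48.2
jar 1 269 mec 452.6 129.4 27.3 med [451.8 132.7  41.1] zmax 45.4
small 0 252 mec 440.1 -153.8 44.5 med [ 438.5 -155.     8.3] zmax 13.7
small 1 152 mec 435.2 -161.7 36.1 med [ 433.8 -150.6    8.7] zmax 14.0
smallwax 0 10 mec 441.5 -153.9 6.7 med [ 443.6 -154.2   47.1] zmax 52.4
smallwax 1 18 mec 438.7 -154.7 8.2 med [ 438.1 -154.4   41.9] zmax 52.5
next 0 429 mec 451.5 -315.5 58.6 med [ 451.9 -323.8    8.9] zmax 14.0
next 1 201 mec 452.5 -311.6 54.2 med [ 444.3 -320.6    8.1] zmax 13.7
nextwax 0 29 mec 447.7 -329.0 13.9 med [ 448.4 -330.2   49.1] zmax 54.6
nextwax 1 25 mec 446.7 -325.7 14.4 med [ 446.9 -326.4   46.3] zmax 52.4
steel 0 ((601.5054321289062, 248.0867462158203), (264.42144775390625, 197.4881134033203), 89.71244812011719)
table z 0 0.07282136038634235
steel 1 ((621.4881591796875, 235.45587158203125), (161.64480590820312, 246.14883422851562), 1.8893156051635742)
table z 1 0.6150257903308329
```

View pics/c1.png

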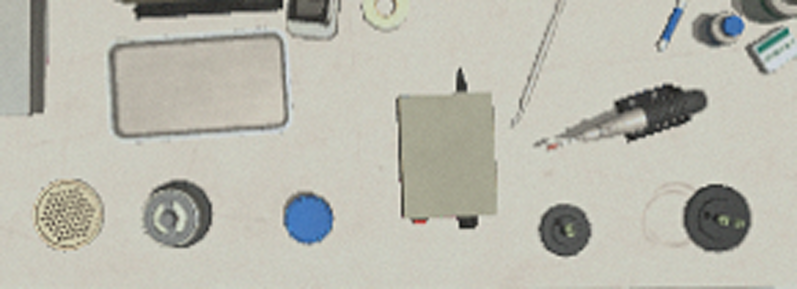

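```bash
cat >> h.py <<'E'
from scipy.optimize import minimize
def proj(im,X):
    T=np.linalg.inv(im['pose']); c=np.asarray(X)@T[:3,:3].T+T[:3,3]
    x,y=c[:,0]/-c[:,2],-c[:,1]/-c[:,2]; s=1+im['k1']*(x*x+y*y); K=im['K']
    return np.c_[K[0,0]*x*s+K[0,2],K[1,1]*y*s+K[1,2]]
def silh(im,mask,c,cyls,off=(0,0),S=8):
    """fit xy of a stack of cylinders (R,z0,z1) to a float mask crop"""
    a=np.linspace(0,2*np.pi,60)
    p0=proj(im,[[c[0],c[1],20]])[0]; u0,v0=int(p0[0])-40,int(p0[1])-40
    M=mask[v0:v0+80,u0:u0+80].astype(float)
    def render(xy):
        A=np.zeros((80*S,80*S),np.uint8)
        for R,z0,z1 in cyls:
            pts=np.vstack([np.c_[xy[0]+R*np.cos(a),xy[1]+R*np.sin(a),0*a+z] for z in(z0,z1)])
            q=(proj(im,pts)-[u0,v0]+.5)*S
            cv2.fillConvexPoly(A,cv2.convexHull(np.round(q*16).astype(np.int32)),1,shift=4)
        return cv2.resize(A.astype(float),(80,80),interpolation=cv2.INTER_AREA)
    r=minimize(lambda p:np.abs(render(p)-M).sum(),c[:2],method='Nelder-Mead',options=dict(initial_simplex=np.array([[c[0],c[1]],[c[0]+8,c[1]],[c[0],c[1]+8]]),xatol=.05))
    return r.x,r.fun,M.sum()
def soft(im,c,r=40,lo=None,hi=None):
    """soft dark mask, only the blob near c"""
    g=cv2.cvtColor(im['color'],cv2.COLOR_RGB2GRAY).astype(float)
    m=np.clip((hi-g)/(hi-lo),0,1)
    p=proj(im,[[c[0],c[1],10]])[0]
    n,l,st,ce=cv2.connectedComponentsWithStats((m>.3).astype(np.uint8))
    y,x=np.nonzero(l>0);k=np.argmin(np.hypot(x-p[0],y-p[1]));b=(l==l[y[k],x[k]]).astype(np.uint8)
    cs,_=cv2.findContours(b,cv2.RETR_EXTERNAL,cv2.CHAIN_APPROX_NONE);f=np.zeros_like(b);cv2.drawContours(f,cs,-1,1,-1)
    inner=cv2.erode(f,np.ones((3,3),np.uint8)); 
    return np.where(inner>0,1.,m*cv2.dilate(f,np.ones((3,3),np.uint8)))
E
python3 - <<'E'
from h import *
for n in('top','scene'):
    im=get_image(n); g=cv2.cvtColor(im['color'],cv2.COLOR_RGB2GRAY)
    p=proj(im,[[451,-324,8]])[0].astype(int); print(n,'row',g[p[1],p[0]-20:p[0]+20])
    for hi in(150,190):
        print('next',n,silh(im,soft(im,(451,-324),lo=60,hi=hi),(451,-324),[(38,0,8)]))
        print('small',n,silh(im,soft(im,(439,-154),lo=60,hi=hi),(439,-154),[(29,0,8)]))
    P=cloud(im).reshape(-1,3)
    for nm,c,z0,z1,r in(('disc',(458,277),66.5,73,40),('knobtop',(458,277),88,96,14),('fire rim',(457,400),8.5,14,48)):
        q=P[(np.hypot(P[:,0]-c[0],P[:,1]-c[1])<r)&(P[:,2]>z0)&(P[:,2]<z1)]
        print(nm,n,len(q),((q.max(0)+q.min(0))/2).round(1),np.ptp(q,axis=0).round(1),q.mean(0).round(1))
    for nm,c in(('table',(520,60)),('steelfl',(601,248)),('box',(540,0)),('organiser',(700,260)),('behindtray',(680,200))):
        q=P[np.hypot(P[:,0]-c[0],P[:,1]-c[1])<25]; print(nm,n,len(q),np.percentile(q[:,2],[5,50,95]).round(1) if len(q) else '')
E
```

```text
top row [199 201 200 201 202 201 203 207 208 160  55  74  76  78  73  51  77  53
  43  54  69  36  65 106 111  94  83  75  73  72  72  73  74  77 161 205
 200 202 202 200]
next top (array([ 449.42623235, -328.83957125]), np.float64(38.16423611111111), np.float64(451.2888888888889))
small top (array([ 437.47176283, -156.3031248 ]), np.float64(32.060763888888886), np.float64(259.1111111111111))
next top (array([ 449.18787204, -329.18286361]), np.float64(21.31298076923077), np.float64(469.1230769230769))
small top (array([ 437.92525608, -155.9924352 ]), np.float64(19.527884615384615), np.float64(272.23846153846154))
disc top 188 [461.  276.9  69.8] [58.6 59.4  6.4] [459.1 276.2  69.7]
knobtop top 22 [458.4 276.2  91.7] [14.5 11.7  7.1] [459.2 276.2  91.3]
fire rim top 212 [458.5 399.3  11.2] [77.2 79.   5.5] [457.1 399.8  10.4]
table top 206 [-5.1 -0.4  4.2]
steelfl top 202 [-3.9  0.4  4.9]
box top 225 [57.  61.2 65.1]
organiser top 296 [  1.3  66.  128.8]
behindtray top 225 [-3.4  4.2 55.1]
scene row [191 192 193 192 192 191 192 191 190 179 147  97  56  37  35  30  29  31
  34  32  23 
[... 226 characters left out ...]
610166]), np.float64(40.94479166666667), np.float64(170.35555555555558))
next scene (array([ 448.62438834, -328.47249264]), np.float64(42.642307692307696), np.float64(270.39230769230767))
small scene (array([ 437.546875 , -157.2890625]), np.float64(35.049759615384616), np.float64(201.96923076923076))
disc scene 248 [456.6 276.9  69.8] [59.2 58.5  6.3] [455.7 279.   70. ]
knobtop scene 33 [457.5 276.   92.1] [15.3 14.2  7.1] [457.  276.8  92.4]
fire rim scene 324 [457.  402.8  11.2] [79.  78.6  5.4] [454.8 407.1  10.3]
table scene 162 [-2.   0.7  3.3]
steelfl scene 212 [-1.2  1.8  4.5]
box scene 152 [58.9 61.3 64.3]
organiser scene 533 [  4.5  66.6 129. ]
behindtray scene 237 [-1.1  8.1 55.6]
```

Call:
{"op": "move_arm", "data": {
  "motion": [
    {"translation":[0.565,-0.75,0],"rotation":[0,0,-0.1895],"hand":-1},
    {"translation":[0.565,-0.75,0],"rotation":[0,0,-0.1895],"hand":-1},
    {"translation":[0.565,-0.75,0],"rotation":[0,0,-0.1895],"hand":-1},
    {"translation":[0.565,-0.75,0],"rotation":[0,0,-0.1895],"hand":-1},
    {"translation":[0.565,-0.75,0],"rotation":[0,0,-0.1895],"hand":-1},
    {"translation":[0.565,-0.75,0],"rotation":[0,0,-0.1895],"hand":-1},
    {"translation":[0.565,-0.75,0],"rotation":[0,0,-0.1895],"hand":-1},
    {"translation":[0.565,-0.75,0],"rotation":[0,0,-0.1895],"hand":-1},
    {"translation":[0.565,-0.75,0],"rotation":[0,0,-0.1895],"hand":-1},
    {"translation":[0.565,-0.75,0],"rotation":[0,0,-0.1895],"hand":-1},
    {"translation":[0.565,-0.75,0],"rotation":[0,0,-0.1895],"hand":-1}
  ],
  "force": 40
}}

```text
t: 1.12
tool_pos: [344.6, 430.4, 231.2]
tool_rot: [[0.003, 1.0, -0.0], [1.0, -0.003, -0.0], [-0.0, -0.0, -1.0]]
wrist_force: [0.1, 0.5, 0.1]
opening: 85.4
grasp_force: 0.0
```

Call:
{"op": "move_arm", "data": {
  "motion": [
    {"translation":[0.568,-0.769,-0.3],"rotation":[0,0,0],"hand":0.1},
    {"translation":[0.568,-0.769,-0.3],"rotation":[0,0,0],"hand":0.1},
    {"translation":[0.568,-0.769,-0.3],"rotation":[0,0,0],"hand":0.1},
    {"translation":[0.568,-0.769,-0.3],"rotation":[0,0,0],"hand":0.1},
    {"translation":[0.568,-0.769,-0.3],"rotation":[0,0,0],"hand":0.1},
    {"translation":[0.568,-0.769,-0.3],"rotation":[0,0,0],"hand":0.1},
    {"translation":[0.568,-0.769,-0.4],"rotation":[0,0,0],"hand":0.1},
    {"translation":[0.568,-0.769,-0.5],"rotation":[0,0,0],"hand":0.1},
    {"translation":[0.568,-0.769,-0.5],"rotation":[0,0,0],"hand":0.1}
  ]
}}

```text
t: 1.87
tool_pos: [456.4, 275.6, 128.3]
tool_rot: [[-0.003, 1.0, -0.004], [1.0, 0.003, -0.003], [-0.003, -0.004, -1.0]]
wrist_force: [-0.2, 0.7, -0.4]
opening: 38.8
grasp_force: 0.0
```

```bash
python3 - <<'E'
from h import *
im=shot('scene');cv2.imwrite('pics/c2.png',cv2.resize(im['color'][200:400,220:480,::-1],(780,600),interpolation=cv2.INTER_CUBIC))
E
```

```text
(no output)
```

View pics/c2.png

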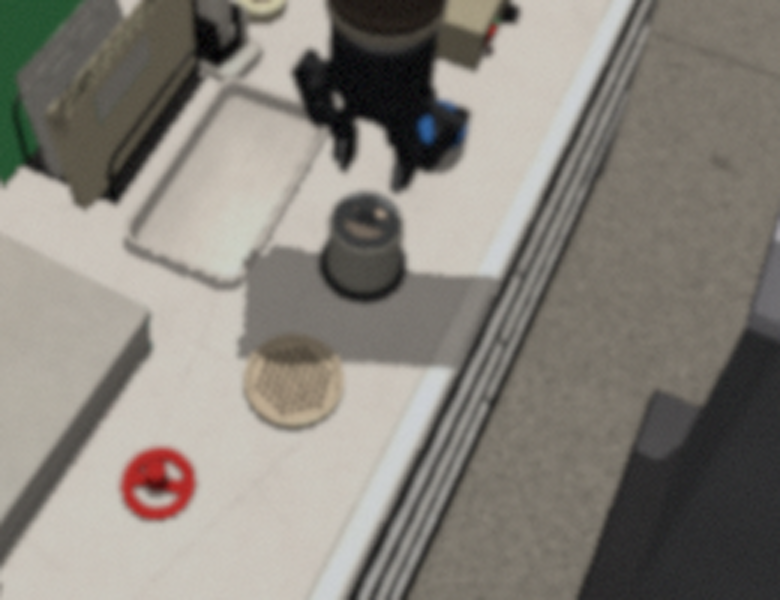

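The fingers (tips at crop (345,165) and (402,185)) straddle the gauge knob at about (370,215). I'm going down to grip it.

Call:
{"op": "move_arm", "data": {
  "motion": [
    {"translation":[0,0,-0.12],"rotation":[0,0,0],"hand":0.1},
    {"translation":[0,0,-0.22],"rotation":[0,0,0],"hand":0.1},
    {"translation":[0,0,-0.285],"rotation":[0,0,0],"hand":0.1},
    {"translation":[0,0,-0.285],"rotation":[0,0,0],"hand":0.1},
    {"translation":[0,0,-0.285],"rotation":[0,0,0],"hand":0.9},
    {"translation":[0,0,-0.285],"rotation":[0,0,0],"hand":0.9},
    {"translation":[0,0,-0.285],"rotation":[0,0,0],"hand":0.9},
    {"translation":[0,0,-0.285],"rotation":[0,0,0],"hand":0.9},
    {"translation":[0,0,-0.285],"rotation":[0,0,0],"hand":0.9},
    {"translation":[0,0,-0.285],"rotation":[0,0,0],"hand":0.9}
  ],
  "force": 40
}}

```text
t: 2.75
tool_pos: [459.0, 277.3, 75.8]
tool_rot: [[-0.001, 1.0, 0.002], [1.0, 0.001, 0.002], [0.002, 0.002, -1.0]]
wrist_force: [-2.3, -0.1, 7.3]
opening: 13.8
grasp_force: 39.4
```

Call:
{"op": "move_arm", "data": {
  "motion": [
    {"translation":[0,0,0.03],"rotation":[0,0,0],"hand":0.9},
    {"translation":[0,0,0.08],"rotation":[0,0,0],"hand":0.9},
    {"translation":[0,0,0.2],"rotation":[0,0,0],"hand":0.9},
    {"translation":[0,0,0.4],"rotation":[0,0,0],"hand":0.9},
    {"translation":[0,0,0.4],"rotation":[0,0,0],"hand":0.9},
    {"translation":[0.2,0.1,0.4],"rotation":[0,0,0],"hand":0.9},
    {"translation":[0.4,0.1,0.4],"rotation":[0,0,0],"hand":0.9},
    {"translation":[0.6,0.1,0.4],"rotation":[0,0,0],"hand":0.9},
    {"translation":[0.69,0.1,0.4],"rotation":[0,0,0],"hand":0.9},
    {"translation":[0.69,0.1,0.4],"rotation":[0,0,0],"hand":0.9}
  ]
}}

```text
t: 3.58
tool_pos: [600.9, 295.0, 155.0]
tool_rot: [[0.003, 1.0, 0.004], [1.0, -0.003, -0.001], [-0.001, 0.004, -1.0]]
wrist_force: [-0.4, 0.3, -0.8]
opening: 13.8
grasp_force: 39.2
```

```bash
python3 - <<'E'
from h import *
im=shot('scene');cv2.imwrite('pics/c3.png',cv2.resize(im['color'][200:350,230:430,::-1],(800,600),interpolation=cv2.INTER_CUBIC))
P=cloud(im).reshape(-1,3);t=sense()['tool_pos'];print(t,sense()['opening'],sense()['wrist_force'])
q=P[(np.hypot(P[:,0]-t[0],P[:,1]-t[1])<45)&(P[:,2]>100)&(P[:,2]<160)];print(len(q),np.percentile(q[:,2],[0,1,5]))
E
```

```text
[598.43801114 295.51012055 154.66760384] 13.527732289213548 [ 0.12009324 -1.25408015 -0.43862292]
175 [144.68314119 145.86589796 146.86545651]
```

View pics/c3.png

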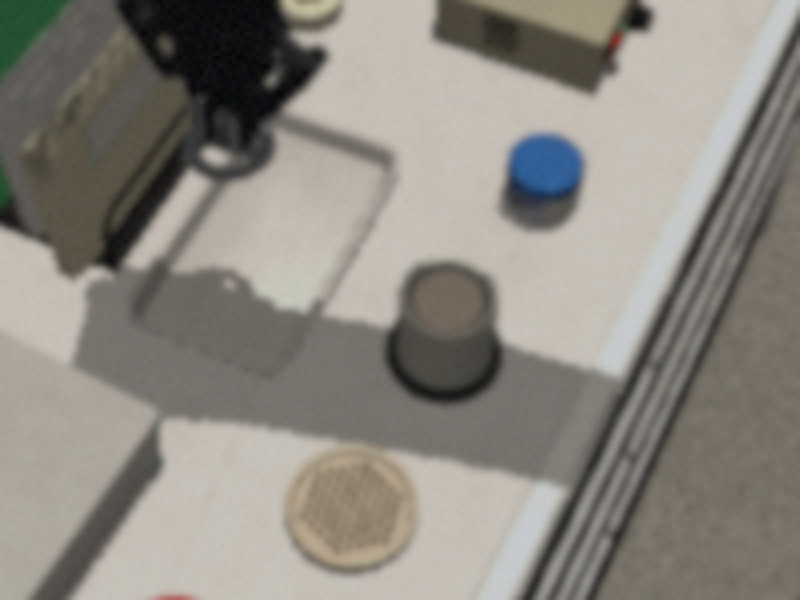

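Call:
{"op": "move_arm", "data": {
  "motion": [
    {"translation":[0,0,-0.2],"rotation":[0,0,0],"hand":0.9},
    {"translation":[0,0,-0.4],"rotation":[0,0,0],"hand":0.9},
    {"translation":[0,0,-0.55],"rotation":[0,0,0],"hand":0.9},
    {"translation":[0,0,-0.64],"rotation":[0,0,0],"hand":0.9},
    {"translation":[0,0,-0.68],"rotation":[0,0,0],"hand":0.9},
    {"translation":[0,0,-0.695],"rotation":[0,0,0],"hand":0.9},
    {"translation":[0,0,-0.7],"rotation":[0,0,0],"hand":0.9},
    {"translation":[0,0,-0.7],"rotation":[0,0,0],"hand":0.9}
  ]
}}

```text
t: 4.3
tool_pos: [597.2, 297.3, 16.0]
tool_rot: [[-0.001, 1.0, 0.002], [1.0, 0.001, 0.001], [0.001, 0.002, -1.0]]
wrist_force: [0.4, -0.5, 0.1]
opening: 13.7
grasp_force: 39.2
```

Call:
{"op": "move_arm", "data": {
  "motion": [
    {"translation":[0,0,0],"rotation":[0,0,0],"hand":0.9},
    {"translation":[0,0,-0.005],"rotation":[0,0,0],"hand":0.9},
    {"translation":[0,0,-0.01],"rotation":[0,0,0],"hand":0.9},
    {"translation":[0,0,-0.01],"rotation":[0,0,0],"hand":0.9}
  ]
}}

```text
t: 4.63
tool_pos: [597.3, 297.2, 14.4]
tool_rot: [[-0.0, 1.0, 0.002], [1.0, 0.0, 0.002], [0.002, 0.002, -1.0]]
wrist_force: [-3.7, -1.5, 10.4]
opening: 13.6
grasp_force: 40.3
```

Call:
{"op": "move_arm", "data": {
  "motion": [
    {"translation":[0,0,0.008],"rotation":[0,0,0],"hand":0.9},
    {"translation":[0,0,0.008],"rotation":[0,0,0],"hand":0.3},
    {"translation":[0,0,0.008],"rotation":[0,0,0],"hand":0.3},
    {"translation":[0,0,0.008],"rotation":[0,0,0],"hand":0.3},
    {"translation":[0,0,0.05],"rotation":[0,0,0],"hand":0.3},
    {"translation":[0,0,0.2],"rotation":[0,0,0],"hand":0.3},
    {"translation":[0,0,0.4],"rotation":[0,0,0],"hand":0.3},
    {"translation":[0,0,0.6],"rotation":[0,0,0],"hand":0.3},
    {"translation":[-0.2,0,0.8],"rotation":[0,0,0],"hand":-1},
    {"translation":[-0.4,-0.1,0.8],"rotation":[0,0,0],"hand":-1},
    {"translation":[-0.6,-0.1,0.8],"rotation":[0,0,0],"hand":-1},
    {"translation":[-0.69,-0.1,0.8],"rotation":[0,0,0],"hand":-1}
  ]
}}

```text
t: 5.63
tool_pos: [455.9, 275.5, 173.6]
tool_rot: [[0.001, 1.0, 0.0], [1.0, -0.001, 0.001], [0.001, 0.0, -1.0]]
wrist_force: [-0.8, 0.4, -0.2]
opening: 76.5
grasp_force: 0.0
```

```bash
python3 - <<'E'
from h import *
im=shot('scene');cv2.imwrite('pics/c4.png',cv2.resize(im['color'][200:350,230:430,::-1],(800,600),interpolation=cv2.INTER_CUBIC))
P=cloud(im).reshape(-1,3);print(sense()['tool_pos'])
for nm,c,z0,z1,r in(('knob',(597,297),25,40,30),('disc',(597,297),7,15,32),('ringtop',(458,277),63,72,38),('all',(458,277),30,72,38)):
    q=P[(np.hypot(P[:,0]-c[0],P[:,1]-c[1])<r)&(P[:,2]>z0)&(P[:,2]<z1)]
    if len(q):print(nm,len(q),((q.max(0)+q.min(0))/2).round(1),np.ptp(q,axis=0).round(1),q.mean(0).round(1))
E
```

```text
[450.72088572 276.06698101 172.88169703]
knob 32 [594.5 296.5  30.5] [15.1 14.5 10.9] [594.2 296.7  31. ]
disc 194 [595.8 295.8  10.6] [55.9 57.   7.2] [594.4 297.4   9.5]
ringtop 203 [456.9 275.8  66.6] [61.1 62.9  7.1] [456.1 277.5  65.3]
all 604 [456.7 276.2  50.1] [61.4 63.8 40. ] [454.3 282.   57.6]
```

View pics/c4.png

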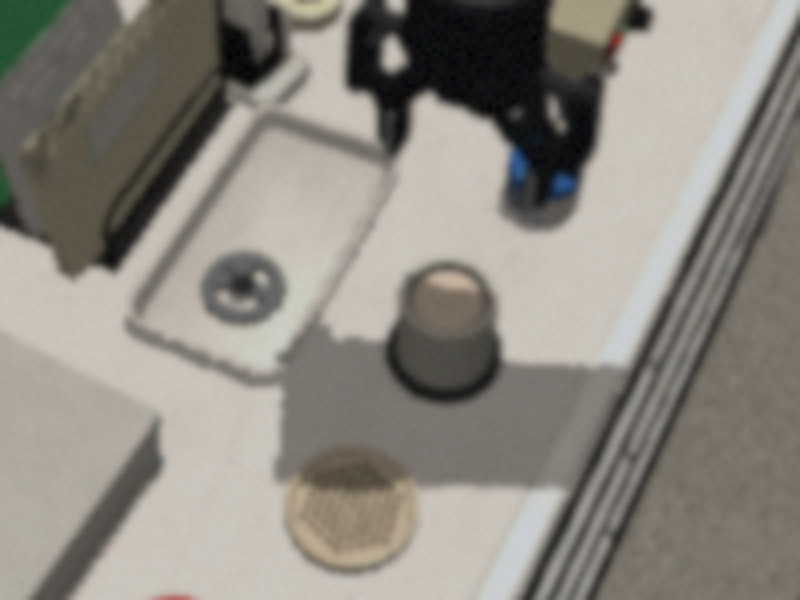

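Gauge is flat in the steel tray at crop (243,287), and the ring with the block inside stands clear at (445,330). Next I square the ring with a light squeeze along y.

Call:
{"op": "move_arm", "data": {
  "motion": [
    {"translation":[0.003,0.001,-0.2],"rotation":[0,0,0.25],"hand":-1},
    {"translation":[0.003,0.001,-0.2],"rotation":[0,0,0.25],"hand":-1},
    {"translation":[0.003,0.001,-0.2],"rotation":[0,0,0.25],"hand":-1},
    {"translation":[0.003,0.001,-0.2],"rotation":[0,0,0.25],"hand":-1},
    {"translation":[0.003,0.001,-0.2],"rotation":[0,0,0.25],"hand":-1},
    {"translation":[0.003,0.001,-0.2],"rotation":[0,0,0.25],"hand":-1},
    {"translation":[0.003,0.001,-0.2],"rotation":[0,0,0.25],"hand":-1},
    {"translation":[0.003,0.001,-0.2],"rotation":[0,0,0.25],"hand":-1},
    {"translation":[0.003,0.001,-0.2],"rotation":[0,0,0.25],"hand":-1},
    {"translation":[0.003,0.001,-0.2],"rotation":[0,0,0.25],"hand":-1},
    {"translation":[0.003,0.001,-0.2],"rotation":[0,0,0.25],"hand":-1},
    {"translation":[0.003,0.001,-0.2],"rotation":[0,0,0.25],"hand":-1}
  ]
}}

```text
t: 6.68
tool_pos: [459.2, 276.7, 132.8]
tool_rot: [[-0.998, 0.065, 0.0], [0.065, 0.998, 0.0], [-0.0, 0.0, -1.0]]
wrist_force: [-0.0, 0.0, -0.4]
opening: 85.4
grasp_force: 0.0
```

Call:
{"op": "move_arm", "data": {
  "motion": [
    {"translation":[0,0,0],"rotation":[0,0,0],"hand":-1},
    {"translation":[0,0,0],"rotation":[0,0,0],"hand":-1},
    {"translation":[0,0,0],"rotation":[0,0,0],"hand":-1}
  ]
}}

```text
t: 6.93
tool_pos: [459.1, 276.7, 132.5]
tool_rot: [[-0.997, 0.075, 0.0], [0.075, 0.997, 0.0], [-0.0, 0.0, -1.0]]
wrist_force: [0.5, -0.3, -1.1]
opening: 85.6
grasp_force: 0.0
```

Call:
{"op": "move_arm", "data": {
  "motion": [
    {"translation":[0,0,0],"rotation":[0,0,0.012],"hand":-1},
    {"translation":[0,0,-0.15],"rotation":[0,0,0.012],"hand":-1},
    {"translation":[0,0,-0.3],"rotation":[0,0,0.012],"hand":-1},
    {"translation":[0,0,-0.45],"rotation":[0,0,0.012],"hand":-1},
    {"translation":[0,0,-0.535],"rotation":[0,0,0.012],"hand":-1},
    {"translation":[0,0,-0.535],"rotation":[0,0,0.012],"hand":-1},
    {"translation":[0,0,-0.535],"rotation":[0,0,0.012],"hand":-0.2},
    {"translation":[0,0,-0.535],"rotation":[0,0,0.012],"hand":-0.2},
    {"translation":[0,0,-0.535],"rotation":[0,0,0.012],"hand":-0.2},
    {"translation":[0,0,-0.535],"rotation":[0,0,0.012],"hand":-0.2},
    {"translation":[0,0,-0.535],"rotation":[0,0,0.012],"hand":-0.2}
  ],
  "force": 20
}}

```text
t: 7.85
tool_pos: [459.8, 277.4, 26.7]
tool_rot: [[-1.0, -0.005, 0.002], [-0.005, 1.0, 0.001], [-0.002, 0.001, -1.0]]
wrist_force: [-0.5, -0.5, 5.9]
opening: 59.9
grasp_force: 23.0
```

Call:
{"op": "move_arm", "data": {
  "motion": [
    {"translation":[0,0,0],"rotation":[0,0,0],"hand":-1},
    {"translation":[0,0,0],"rotation":[0,0,0],"hand":-1},
    {"translation":[0,0,0],"rotation":[0,0,0],"hand":-1},
    {"translation":[0,0,0],"rotation":[0,0,-0.125],"hand":-1},
    {"translation":[0,0,0],"rotation":[0,0,-0.125],"hand":-1},
    {"translation":[0,0,0],"rotation":[0,0,-0.125],"hand":-1},
    {"translation":[0,0,0],"rotation":[0,0,-0.125],"hand":-1},
    {"translation":[0,0,0],"rotation":[0,0,-0.125],"hand":-1},
    {"translation":[0,0,0],"rotation":[0,0,-0.125],"hand":-1},
    {"translation":[0,0,0],"rotation":[0,0,-0.125],"hand":-1},
    {"translation":[0,0,0],"rotation":[0,0,-0.125],"hand":-1}
  ]
}}

```text
t: 8.77
tool_pos: [458.7, 277.0, 25.2]
tool_rot: [[-0.71, 0.705, -0.0], [0.705, 0.71, -0.0], [-0.0, -0.0, -1.0]]
wrist_force: [-0.0, -0.5, -0.4]
opening: 85.2
grasp_force: 0.0
```

Call:
{"op": "move_arm", "data": {
  "motion": [
    {"translation":[0,0,0],"rotation":[0,0,-0.125],"hand":-1},
    {"translation":[0,0,0],"rotation":[0,0,-0.125],"hand":-1},
    {"translation":[0,0,0],"rotation":[0,0,-0.125],"hand":-1},
    {"translation":[0,0,0],"rotation":[0,0,-0.125],"hand":-1},
    {"translation":[0,0,0],"rotation":[0,0,-0.125],"hand":-1},
    {"translation":[0,0,0],"rotation":[0,0,-0.125],"hand":-1},
    {"translation":[0,0,0],"rotation":[0,0,-0.125],"hand":-1},
    {"translation":[0,0,0],"rotation":[0,0,-0.125],"hand":-1},
    {"translation":[0,0,0],"rotation":[0,0,-0.125],"hand":-1}
  ]
}}

```text
t: 9.52
tool_pos: [458.8, 276.9, 25.2]
tool_rot: [[-0.008, 1.0, -0.0], [1.0, 0.008, -0.0], [-0.0, -0.0, -1.0]]
wrist_force: [0.3, 0.1, 0.3]
opening: 85.5
grasp_force: 0.0
```

Call:
{"op": "move_arm", "data": {
  "motion": [
    {"translation":[0,0.002,0],"rotation":[0,0,0],"hand":-0.2},
    {"translation":[0,0.002,0],"rotation":[0,0,0],"hand":-0.2},
    {"translation":[0,0.002,0],"rotation":[0,0,0],"hand":-0.2},
    {"translation":[0,0.002,0],"rotation":[0,0,0],"hand":-0.2},
    {"translation":[0,0.002,0],"rotation":[0,0,0],"hand":-0.2},
    {"translation":[0,0.002,0],"rotation":[0,0,0],"hand":-0.2}
  ],
  "force": 30
}}

```text
t: 10.02
tool_pos: [458.9, 277.3, 25.7]
tool_rot: [[-0.006, 1.0, -0.0], [1.0, 0.006, 0.0], [0.0, -0.0, -1.0]]
wrist_force: [-1.6, -0.6, 5.5]
opening: 62.1
grasp_force: 32.3
```

Call:
{"op": "move_arm", "data": {
  "motion": [
    {"translation":[0,0,0.025],"rotation":[0,0,0],"hand":-0.2},
    {"translation":[0,0,0.05],"rotation":[0,0,0],"hand":-0.2},
    {"translation":[0,0,0.1],"rotation":[0,0,0],"hand":-0.2},
    {"translation":[0,0,0.15],"rotation":[0,0,0],"hand":-0.2},
    {"translation":[0,0,0.2],"rotation":[0,0,0],"hand":-0.2},
    {"translation":[0,0,0.25],"rotation":[0,0,0],"hand":-0.2},
    {"translation":[0,0,0.3],"rotation":[0,0,0],"hand":-0.2},
    {"translation":[0,0,0.38],"rotation":[0,0,0],"hand":-0.2},
    {"translation":[0,0,0.46],"rotation":[0,0,0],"hand":-0.2},
    {"translation":[0,0,0.6],"rotation":[0,0,0],"hand":-0.2},
    {"translation":[0,0,0.6],"rotation":[0,0,0],"hand":-0.2},
    {"translation":[0,0,0.6],"rotation":[0,0,0],"hand":-0.2}
  ]
}}

```text
t: 11.02
tool_pos: [459.8, 277.9, 147.3]
tool_rot: [[-0.005, 1.0, 0.003], [1.0, 0.005, 0.003], [0.003, 0.003, -1.0]]
wrist_force: [-0.5, 0.3, -0.7]
opening: 62.6
grasp_force: 33.2
```

```bash
python3 - <<'E'
from h import *
im=shot('scene');cv2.imwrite('pics/c5.png',cv2.resize(im['color'][200:350,230:430,::-1],(800,600),interpolation=cv2.INTER_CUBIC))
P=cloud(im).reshape(-1,3);print(sense()['tool_pos'])
for nm,c,z0,z1,r in(('blocktop',(458,277),57,66,30),('stack',(458,277),15,75,38)):
    q=P[(np.hypot(P[:,0]-c[0],P[:,1]-c[1])<r)&(P[:,2]>z0)&(P[:,2]<z1)]
    if len(q):print(nm,len(q),((q.max(0)+q.min(0))/2).round(1),np.ptp(q,axis=0).round(1),q.mean(0).round(1))
E
```

```text
[458.94052845 277.56596711 146.0389488 ]
blocktop 220 [456.8 277.5  61.4] [44.2 44.2  8.8] [456.4 278.6  61.6]
stack 395 [456.5 278.   41. ] [45.4 45.1 51.9] [453.6 284.5  50.4]
```

View pics/c5.png

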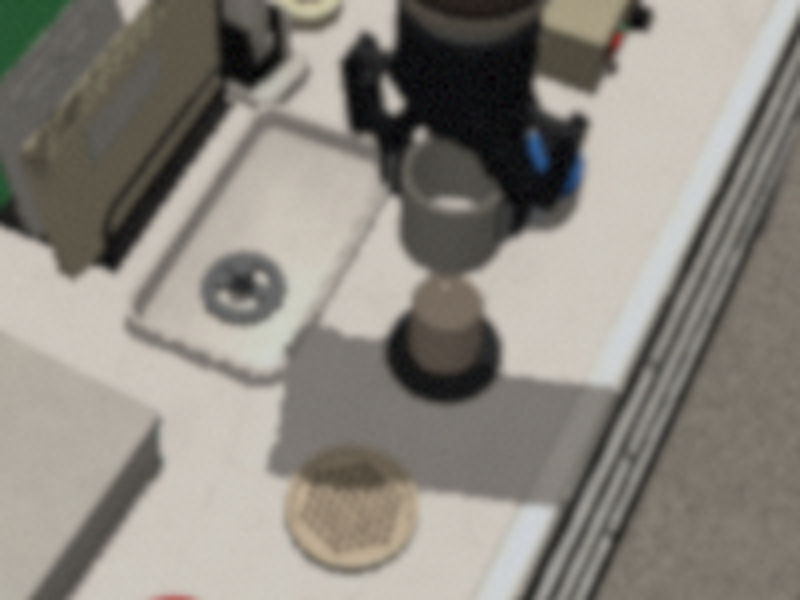

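Ring is lifted clear at crop (450,200). The block is bare and upright on the used base at (445,330). Now carrying the ring to the next base.

Call:
{"op": "move_arm", "data": {
  "motion": [
    {"translation":[0,-0.06,0.1],"rotation":[0,0,0],"hand":-0.2},
    {"translation":[0,-0.18,0.1],"rotation":[0,0,0],"hand":-0.2},
    {"translation":[0,-0.32,0.1],"rotation":[0,0,0],"hand":-0.2},
    {"translation":[0,-0.46,0.1],"rotation":[0,0,0],"hand":-0.2},
    {"translation":[0,-0.6,0.1],"rotation":[0,0,0],"hand":-0.2},
    {"translation":[0,-0.74,0.1],"rotation":[0,0,0],"hand":-0.2},
    {"translation":[0,-0.88,0.1],"rotation":[0,0,0],"hand":-0.2},
    {"translation":[0,-1,0.1],"rotation":[0,0,0],"hand":-0.2}
  ]
}}

```text
t: 11.73
tool_pos: [457.9, 75.2, 164.5]
tool_rot: [[-0.004, 1.0, -0.002], [1.0, 0.004, -0.001], [-0.001, -0.002, -1.0]]
wrist_force: [0.1, -0.7, -0.5]
opening: 62.1
grasp_force: 33.5
```

Call:
{"op": "move_arm", "data": {
  "motion": [
    {"translation":[0,-0.14,0],"rotation":[0,0,0],"hand":-0.2},
    {"translation":[0,-0.28,0],"rotation":[0,0,0],"hand":-0.2},
    {"translation":[0,-0.42,0],"rotation":[0,0,0],"hand":-0.2},
    {"translation":[0,-0.56,0],"rotation":[0,0,0],"hand":-0.2},
    {"translation":[0,-0.7,0],"rotation":[0,0,0],"hand":-0.2},
    {"translation":[0,-0.84,0],"rotation":[0,0,0],"hand":-0.2},
    {"translation":[0,-1,0],"rotation":[0,0,0],"hand":-0.2}
  ]
}}

```text
t: 12.32
tool_pos: [458.0, -123.2, 164.5]
tool_rot: [[-0.006, 1.0, -0.002], [1.0, 0.006, 0.0], [0.0, -0.002, -1.0]]
wrist_force: [0.9, -0.3, -1.1]
opening: 62.0
grasp_force: 33.5
```

Call:
{"op": "move_arm", "data": {
  "motion": [
    {"translation":[-0.01,-0.14,0],"rotation":[0,0,0],"hand":-0.2},
    {"translation":[-0.02,-0.28,0],"rotation":[0,0,0],"hand":-0.2},
    {"translation":[-0.03,-0.42,0],"rotation":[0,0,0],"hand":-0.2},
    {"translation":[-0.04,-0.56,0],"rotation":[0,0,0],"hand":-0.2},
    {"translation":[-0.044,-0.7,0],"rotation":[0,0,0],"hand":-0.2},
    {"translation":[-0.044,-0.84,0],"rotation":[0,0,0],"hand":-0.2},
    {"translation":[-0.044,-0.95,0],"rotation":[0,0,0],"hand":-0.2},
    {"translation":[-0.044,-1,0],"rotation":[0,0,0],"hand":-0.2},
    {"translation":[-0.044,-1,0],"rotation":[0,0,0],"hand":-0.2},
    {"translation":[-0.044,-1,0],"rotation":[0,0,0],"hand":-0.2},
    {"translation":[-0.044,-1,0],"rotation":[0,0,0],"hand":-0.2}
  ]
}}

```text
t: 13.23
tool_pos: [450.1, -321.0, 164.6]
tool_rot: [[-0.006, 1.0, -0.001], [1.0, 0.006, 0.002], [0.002, -0.001, -1.0]]
wrist_force: [-0.9, 0.9, -0.3]
opening: 62.6
grasp_force: 33.5
```

```bash
python3 - <<'E'
from h import *
im=shot('scene');t=shot('top');s=sense();print(s['tool_pos'],s['tool_rot'].round(3).tolist(),s['opening'])
p=proj(im,[[450,-328,60]])[0].astype(int);q=proj(t,[[450,-328,60]])[0].astype(int);print(p,q)
a=im['color'][p[1]-50:p[1]+50,p[0]-50:p[0]+50];b=t['color'][q[1]-50:q[1]+50,q[0]-50:q[0]+50]
cv2.imwrite('pics/c6.png',cv2.resize(np.hstack([a,b])[:,:,::-1],(800,400),interpolation=cv2.INTER_CUBIC))
E
```

```text
[ 450.45135462 -321.00604324  165.00332362] [[-0.007, 1.0, -0.0], [1.0, 0.007, 0.001], [0.001, -0.0, -1.0]] 62.21696905320312
[420 145] [465 264]
```

View pics/c6.png

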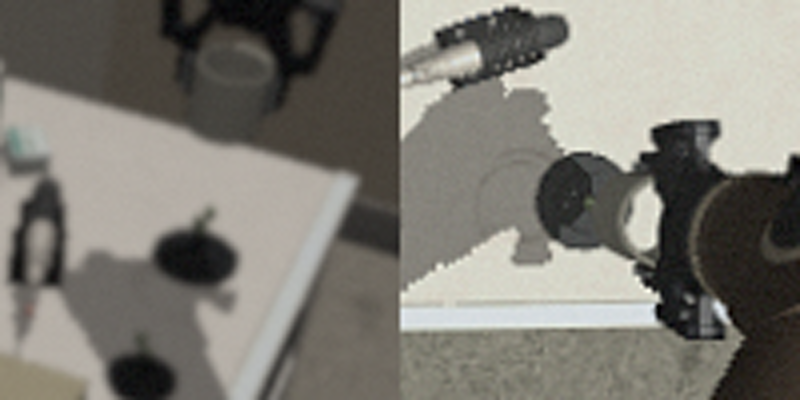

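```bash
python3 - <<'E'
from h import *
from scipy.optimize import least_squares
s=sense();t=s['tool_pos'];print(t)
for n in('scene','top'):
    ims=[shot(n) for _ in range(3)]; im=ims[0]
    z=np.median([i['range_z'] for i in ims],0); im['range_z']=z; P=cloud(im)
    d=np.hypot(P[...,0]-t[0],P[...,1]-t[1])
    cam=im['pose'][:2,3]-t[:2];cam/=np.linalg.norm(cam)
    side=((P[...,:2]-t[:2])@cam)
    m=(P[...,2]>150)&(P[...,2]<(190 if n=='scene' else 165))&(abs(d-31)<8)&(side>8)
    q=P[m]
    r=least_squares(lambda p:np.hypot(q[:,0]-p[0],q[:,1]-p[1])-31,t[:2],loss='soft_l1')
    print(n,'ring',len(q),r.x.round(2),'bias',(r.x-t[:2]).round(2),'rms',np.sqrt(np.mean(r.fun**2)).round(2))
    # silhouettes sideways in image: left/right extents of ring rows
    K=im['K'];ys,xs=np.nonzero((P[...,2]>150)&(P[...,2]<175)&(d<40))
    w=[(xs[ys==v].min(),xs[ys==v].max(),v) for v in np.unique(ys) if (ys==v).sum()>8]
    print(w[:12])
    # base via seat and flange tops
    c=np.array([450,-328.])
    if n=='scene':
        g=cv2.cvtColor(im['color'],cv2.COLOR_RGB2GRAY)
        for hi in(110,150,190):
            print('base',hi,silh(im,soft(im,c,lo=40,hi=hi),c,[(38,0,8),(23.5,8,12)]))
        T=proj(im,[[t[0]+31*cam[1],t[1]-31*cam[0],160],[t[0]-31*cam[1],t[1]+31*cam[0],160]]);print('expected ring edges',T.round(1))
        for v in(120,121,122): pass
E
```

```text
[ 450.45135462 -321.00604324  165.00332362]
scene ring 216 [ 448.83 -320.96] bias [-1.62  0.04] rms 1.46
[(np.int64(416), np.int64(437), np.int64(123)), (np.int64(416), np.int64(435), np.int64(124)), (np.int64(416), np.int64(435), np.int64(125)), (np.int64(417), np.int64(434), np.int64(126)), (np.int64(418), np.int64(434), np.int64(127)), (np.int64(419), np.int64(434), np.int64(128)), (np.int64(421), np.int64(433), np.int64(129))]
base 110 (array([ 449.65629223, -324.52074341]), np.float64(53.03125), np.float64(228.02857142857144))
base 150 (array([ 339.49309839, -229.16937143]), np.float64(5627.750852272728), np.float64(5958.672727272728))
base 190 (array([ 339.49309839, -229.16937143]), np.float64(5678.358125), np.float64(6009.28))
expected ring edges [[415.7 120.3]
 [434.9 123.8]]
top ring 39 [ 449.69 -323.25] bias [-0.76 -2.24] rms 0.65
[]
```

Left half: ring at (235,90) and next base at (195,258), its wax upright. Right half: base at (580,200). I'll come down above the wax and look again.

Call:
{"op": "move_arm", "data": {
  "motion": [
    {"translation":[0,-0.036,0],"rotation":[0,0,0],"hand":-0.2},
    {"translation":[0,-0.036,-0.1],"rotation":[0,0,0],"hand":-0.2},
    {"translation":[0,-0.036,-0.2],"rotation":[0,0,0],"hand":-0.2},
    {"translation":[0,-0.036,-0.3],"rotation":[0,0,0],"hand":-0.2},
    {"translation":[0,-0.036,-0.37],"rotation":[0,0,0],"hand":-0.2},
    {"translation":[0,-0.036,-0.42],"rotation":[0,0,0],"hand":-0.2},
    {"translation":[0,-0.036,-0.42],"rotation":[0,0,0],"hand":-0.2},
    {"translation":[0,-0.036,-0.42],"rotation":[0,0,0],"hand":-0.2},
    {"translation":[0,-0.036,-0.42],"rotation":[0,0,0],"hand":-0.2}
  ]
}}

```text
t: 14.38
tool_pos: [450.5, -330.6, 82.1]
tool_rot: [[-0.005, 1.0, 0.001], [1.0, 0.005, -0.001], [-0.001, 0.001, -1.0]]
wrist_force: [-0.0, 0.4, -1.0]
opening: 62.3
grasp_force: 33.5
```

```bash
python3 - <<'E'
from h import *
s=sense();tp=s['tool_pos'];print(tp)
im=shot('scene');t=shot('top')
a=np.linspace(0,2*np.pi,90)
def ov(im,c,S=8):
    p=proj(im,[[450,-328,40]])[0].astype(int);r=25
    b=cv2.resize(im['color'][p[1]-r:p[1]+r,p[0]-r:p[0]+r,::-1],(400,400),interpolation=cv2.INTER_CUBIC)
    for (x,y),R,z,col in c:
        q=(proj(im,np.c_[x+R*np.cos(a),y+R*np.sin(a),0*a+z])-p+r+.5)*S
        cv2.polylines(b,[q.astype(np.int32)],True,col,1)
    return b
rc=tp[:2];zb=tp[2]-17.7
c=[(rc,31,zb,(0,255,255)),(rc,31,zb+58,(0,255,255)),((450.3,-328.3),38,8,(0,0,255)),((450.3,-328.3),38,0,(0,0,255))]
cv2.imwrite('pics/c7.png',np.hstack([ov(im,c),ov(t,c)]))
E
```

```text
[ 450.52071772 -330.60654641   82.11989976]
```

View pics/c7.png

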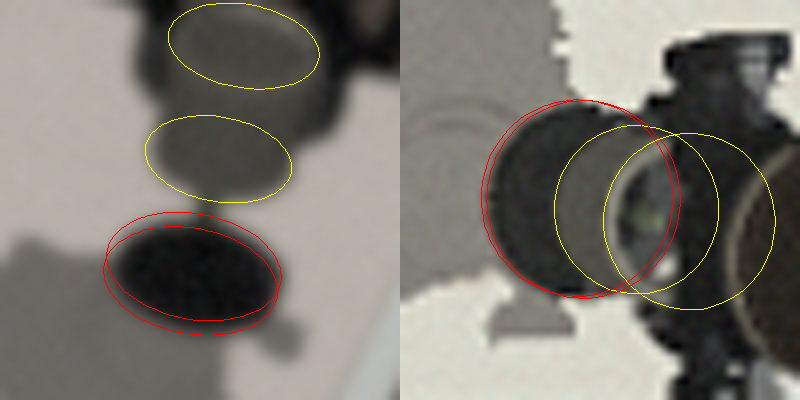

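The ring's yellow outline (robot pose) and the base's red outline (estimate) match the images to about 1 mm. The ring is 2 mm too far toward -y, so I correct that and lower.

Call:
{"op": "move_arm", "data": {
  "motion": [
    {"translation":[0,0.011,0],"rotation":[0,0,0],"hand":-0.2},
    {"translation":[0,0.011,0],"rotation":[0,0,0],"hand":-0.2},
    {"translation":[0,0.011,-0.06],"rotation":[0,0,0],"hand":-0.2},
    {"translation":[0,0.011,-0.12],"rotation":[0,0,0],"hand":-0.2},
    {"translation":[0,0.011,-0.18],"rotation":[0,0,0],"hand":-0.2},
    {"translation":[0,0.011,-0.22],"rotation":[0,0,0],"hand":-0.2},
    {"translation":[0,0.011,-0.24],"rotation":[0,0,0],"hand":-0.2},
    {"translation":[0,0.011,-0.24],"rotation":[0,0,0],"hand":-0.2},
    {"translation":[0,0.011,-0.24],"rotation":[0,0,0],"hand":-0.2}
  ]
}}

```text
t: 15.23
tool_pos: [449.8, -327.9, 32.9]
tool_rot: [[-0.005, 1.0, -0.001], [1.0, 0.005, 0.0], [0.0, -0.001, -1.0]]
wrist_force: [1.1, -0.6, -1.3]
opening: 62.3
grasp_force: 33.5
```

Call:
{"op": "move_arm", "data": {
  "motion": [
    {"translation":[0.003,-0.002,-0.005],"rotation":[0,0,0],"hand":-0.2},
    {"translation":[0.003,-0.002,-0.01],"rotation":[0,0,0],"hand":-0.2},
    {"translation":[0.003,-0.002,-0.015],"rotation":[0,0,0],"hand":-0.2},
    {"translation":[0.003,-0.002,-0.02],"rotation":[0,0,0],"hand":-0.2},
    {"translation":[0.003,-0.002,-0.025],"rotation":[0,0,0],"hand":-0.2},
    {"translation":[0.003,-0.002,-0.025],"rotation":[0,0,0],"hand":-0.2},
    {"translation":[0.003,-0.002,-0.025],"rotation":[0,0,0],"hand":-0.2}
  ]
}}

```text
t: 15.82
tool_pos: [450.7, -328.1, 28.3]
tool_rot: [[-0.005, 1.0, 0.0], [1.0, 0.005, 0.0], [0.0, 0.0, -1.0]]
wrist_force: [-0.2, -0.6, -0.7]
opening: 62.0
grasp_force: 33.5
```

Call:
{"op": "move_arm", "data": {
  "motion": [
    {"translation":[0,0,-0.005],"rotation":[0,0,0],"hand":-0.2},
    {"translation":[0,0,-0.01],"rotation":[0,0,0],"hand":-0.2},
    {"translation":[0,0,-0.015],"rotation":[0,0,0],"hand":-0.2},
    {"translation":[0,0,-0.015],"rotation":[0,0,0],"hand":-0.2}
  ]
}}

```text
t: 16.15
tool_pos: [450.8, -328.1, 25.7]
tool_rot: [[-0.005, 1.0, 0.0], [1.0, 0.005, 0.0], [0.0, 0.0, -1.0]]
wrist_force: [-2.2, 0.8, 4.7]
opening: 62.4
grasp_force: 33.8
```

Call:
{"op": "move_arm", "data": {
  "motion": [
    {"translation":[0,0,0.003],"rotation":[0,0,0],"hand":-0.2},
    {"translation":[0,0,0.003],"rotation":[0,0,0],"hand":-1},
    {"translation":[0,0,0.003],"rotation":[0,0,0],"hand":-1},
    {"translation":[0,0,0.003],"rotation":[0,0,0],"hand":-1},
    {"translation":[0,0,0.003],"rotation":[0,0,0],"hand":-1},
    {"translation":[0,0,0.1],"rotation":[0,0,0],"hand":-1},
    {"translation":[0,0,0.3],"rotation":[0,0,0],"hand":-1},
    {"translation":[0,0,0.5],"rotation":[0,0,0],"hand":-1},
    {"translation":[0,0.1,0.7],"rotation":[0,0,0],"hand":-1},
    {"translation":[0,0.3,0.7],"rotation":[0,0,0],"hand":-1},
    {"translation":[0,0.5,0.7],"rotation":[0,0,0],"hand":-1},
    {"translation":[0,0.7,0.7],"rotation":[0,0,0],"hand":-1}
  ]
}}

```text
t: 17.15
tool_pos: [450.8, -187.0, 166.1]
tool_rot: [[-0.004, 1.0, 0.002], [1.0, 0.004, 0.0], [0.0, 0.002, -1.0]]
wrist_force: [0.6, 0.9, -0.5]
opening: 85.3
grasp_force: 0.0
```

```bash
python3 - <<'E'
from h import *
im=shot('scene');t=shot('top')
c=[]
for i in(im,t):
    p=proj(i,[[450,-328,40]])[0].astype(int);r=25
    c.append(cv2.resize(i['color'][p[1]-r:p[1]+r,p[0]-r:p[0]+r,::-1],(400,400),interpolation=cv2.INTER_CUBIC))
    P=cloud(i).reshape(-1,3);q=P[(np.hypot(P[:,0]-450.5,P[:,1]+328)<36)&(P[:,2]>61)&(P[:,2]<74)]
    print(len(q),((q.max(0)+q.min(0))/2).round(1),np.ptp(q,axis=0).round(1),np.median(q,axis=0).round(1))
    A=np.c_[q[:,:2]-[450.5,-328],np.ones(len(q))];print('plane',np.linalg.lstsq(A,q[:,2],rcond=None)[0].round(3))
cv2.imwrite('pics/c8.png',np.hstack(c));print(sense()['tool_pos'])
E
```

```text
62 [ 449.1 -324.8   64.6] [60.  63.2  7.2] [ 454.2 -315.9   63.7]
plane [-1.1000e-02 -4.0000e-03  6.3798e+01]
17 [ 468.7 -342.3   66. ] [21.3 25.2  9.9] [ 473.  -344.5   67.1]
plane [-0.359  0.384 79.821]
[ 451.2909068  -180.89061797  164.88644426]
```

View pics/c8.png

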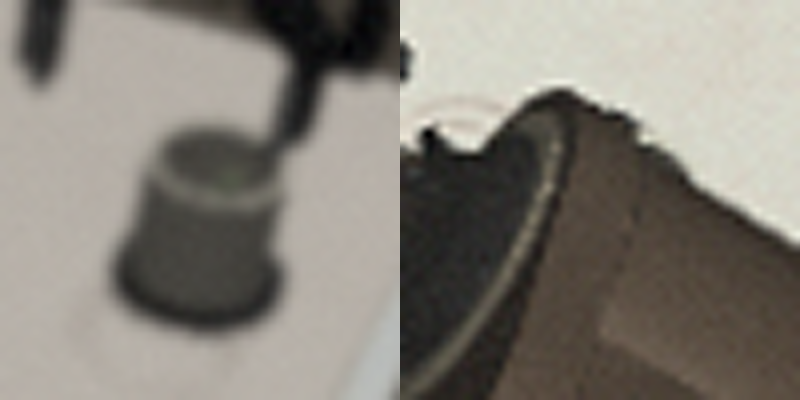

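Ring stands upright on the flange at left-half (210,230), with an even dark border and a level rim at about 65 mm. On to the block.

Call:
{"op": "move_arm", "data": {
  "motion": [
    {"translation":[0,0.16,0],"rotation":[0,0,0],"hand":-1},
    {"translation":[0,0.34,0],"rotation":[0,0,0],"hand":-1},
    {"translation":[0,0.52,0],"rotation":[0,0,0],"hand":-1},
    {"translation":[0,0.7,0],"rotation":[0,0,0],"hand":-1},
    {"translation":[0,0.88,0],"rotation":[0,0,0],"hand":-1},
    {"translation":[0,1,0],"rotation":[0,0,0],"hand":-1}
  ]
}}

```text
t: 17.75
tool_pos: [450.5, 14.9, 165.3]
tool_rot: [[-0.007, 1.0, 0.0], [1.0, 0.007, 0.001], [0.001, 0.0, -1.0]]
wrist_force: [0.6, -0.1, 0.3]
opening: 85.2
grasp_force: 0.0
```

Call:
{"op": "move_arm", "data": {
  "motion": [
    {"translation":[0.01,0.16,0],"rotation":[0,0,0],"hand":-1},
    {"translation":[0.02,0.34,0],"rotation":[0,0,0],"hand":-1},
    {"translation":[0.03,0.52,0],"rotation":[0,0,0],"hand":-1},
    {"translation":[0.04,0.7,0],"rotation":[0,0,0],"hand":-1},
    {"translation":[0.04,0.88,0],"rotation":[0,0,0],"hand":-1},
    {"translation":[0.04,1,0],"rotation":[0,0,0],"hand":-1}
  ]
}}

```text
t: 18.25
tool_pos: [458.6, 215.4, 165.2]
tool_rot: [[-0.007, 1.0, 0.0], [1.0, 0.007, 0.001], [0.001, 0.0, -1.0]]
wrist_force: [0.8, 0.1, 0.2]
opening: 85.5
grasp_force: 0.0
```

Call:
{"op": "move_arm", "data": {
  "motion": [
    {"translation":[0,0.12,0],"rotation":[0,0,0],"hand":-1},
    {"translation":[0,0.24,0],"rotation":[0,0,0],"hand":-1},
    {"translation":[0,0.31,0],"rotation":[0,0,0],"hand":-1},
    {"translation":[0,0.33,0],"rotation":[0,0,0],"hand":-1},
    {"translation":[0,0.33,0],"rotation":[0,0,0],"hand":-1},
    {"translation":[0,0.33,0],"rotation":[0,0,0],"hand":-1},
    {"translation":[0,0.33,0],"rotation":[0,0,0],"hand":-1}
  ]
}}

```text
t: 18.83
tool_pos: [459.1, 275.9, 165.3]
tool_rot: [[-0.003, 1.0, -0.0], [1.0, 0.003, -0.001], [-0.001, -0.0, -1.0]]
wrist_force: [0.1, 0.0, -0.5]
opening: 85.3
grasp_force: 0.0
```

Call:
{"op": "move_arm", "data": {
  "motion": [
    {"translation":[0,0.01,-0.15],"rotation":[0,0,0],"hand":-1},
    {"translation":[0,0.01,-0.3],"rotation":[0,0,0],"hand":-1},
    {"translation":[0,0.01,-0.45],"rotation":[0,0,0],"hand":-1},
    {"translation":[0,0.01,-0.6],"rotation":[0,0,0],"hand":-1},
    {"translation":[0,0.01,-0.67],"rotation":[0,0,0],"hand":-1},
    {"translation":[0,0.01,-0.685],"rotation":[0,0,0],"hand":-1},
    {"translation":[0,0.01,-0.685],"rotation":[0,0,0],"hand":0.15},
    {"translation":[0,0.01,-0.685],"rotation":[0,0,0],"hand":0.15},
    {"translation":[0,0.01,-0.685],"rotation":[0,0,0],"hand":0.15},
    {"translation":[0,0.01,-0.685],"rotation":[0,0,0],"hand":0.15},
    {"translation":[0,0.01,-0.685],"rotation":[0,0,0],"hand":0.15},
    {"translation":[0,0.01,-0.685],"rotation":[0,0,0],"hand":0.15}
  ],
  "force": 30
}}

```text
t: 19.83
tool_pos: [459.5, 280.2, 30.1]
tool_rot: [[-0.005, 1.0, 0.002], [1.0, 0.005, 0.002], [0.002, 0.002, -1.0]]
wrist_force: [-1.9, -1.2, 7.4]
opening: 43.3
grasp_force: 29.4
```

Call:
{"op": "move_arm", "data": {
  "motion": [
    {"translation":[0,0,0.02],"rotation":[0,0,0],"hand":0.15},
    {"translation":[0,0,0.05],"rotation":[0,0,0],"hand":0.15},
    {"translation":[0,0,0.09],"rotation":[0,0,0],"hand":0.15},
    {"translation":[0,0,0.13],"rotation":[0,0,0],"hand":0.15},
    {"translation":[0,0,0.18],"rotation":[0,0,0],"hand":0.15},
    {"translation":[0,0,0.24],"rotation":[0,0,0],"hand":0.15},
    {"translation":[0,0,0.28],"rotation":[0,0,0],"hand":0.15},
    {"translation":[0,0,0.28],"rotation":[0,0,0],"hand":0.15}
  ]
}}

```text
t: 20.5
tool_pos: [459.8, 280.6, 86.6]
tool_rot: [[-0.005, 1.0, 0.003], [1.0, 0.005, 0.002], [0.002, 0.003, -1.0]]
wrist_force: [-0.2, -0.1, -2.4]
opening: 43.0
grasp_force: 30.8
```

Call:
{"op": "move_arm", "data": {
  "motion": [
    {"translation":[0,0.06,0],"rotation":[0,0,0],"hand":0.15},
    {"translation":[0,0.16,0],"rotation":[0,0,0],"hand":0.15},
    {"translation":[0,0.28,0],"rotation":[0,0,0],"hand":0.15},
    {"translation":[0,0.4,0],"rotation":[0,0,0],"hand":0.15},
    {"translation":[0,0.5,0],"rotation":[0,0,0],"hand":0.15},
    {"translation":[0,0.57,0],"rotation":[0,0,0],"hand":0.15},
    {"translation":[0,0.61,0],"rotation":[0,0,0],"hand":0.15},
    {"translation":[0,0.61,0],"rotation":[0,0,0],"hand":0.15},
    {"translation":[0,0.61,0],"rotation":[0,0,0],"hand":0.15}
  ]
}}

```text
t: 21.25
tool_pos: [458.6, 401.1, 83.8]
tool_rot: [[-0.005, 1.0, -0.0], [1.0, 0.005, -0.001], [-0.001, -0.0, -1.0]]
wrist_force: [0.7, -0.8, -2.2]
opening: 43.2
grasp_force: 30.9
```

```bash
python3 - <<'E'
from h import *
im=shot('scene');cv2.imwrite('pics/c9.png',cv2.resize(im['color'][240:370,240:410,::-1],(785,600),interpolation=cv2.INTER_CUBIC))
P=cloud(im).reshape(-1,3);t=sense()['tool_pos'];print(t)
from scipy.optimize import least_squares
q=P[(np.hypot(P[:,0]-t[0],P[:,1]-t[1])<32)&(P[:,2]>68)&(P[:,2]<100)&(P[:,1]>t[1]+6)]
r=least_squares(lambda p:np.hypot(q[:,0]-p[0],q[:,1]-p[1])-23,t[:2],loss='soft_l1');print('block',r.x,len(q))
q=P[(np.hypot(P[:,0]-459,P[:,1]-277)<42)&(P[:,2]>5)&(P[:,2]<38)];print('base zmax',np.sort(q[:,2])[-6:])
for z0,z1,w in((22,38,12),(10,15,26)):
    m=q[(q[:,2]>z0)&(q[:,2]<z1)&(np.hypot(q[:,0]-459,q[:,1]-277)<w)];print(len(m),((m.max(0)+m.min(0))/2).round(1),m.mean(0).round(1))
E
```

```text
[458.90758762 400.34999557  83.97554405]
block [457.33876502 396.7687022 ] 140
base zmax [31.86613725 32.33272032 32.54094858 32.96647164 33.7294677  34.36862222]
24 [457.  276.6  28.3] [456.9 277.5  29.6]
96 [454.2 270.5  12.4] [452.3 271.1  12.2]
```

View pics/c9.png

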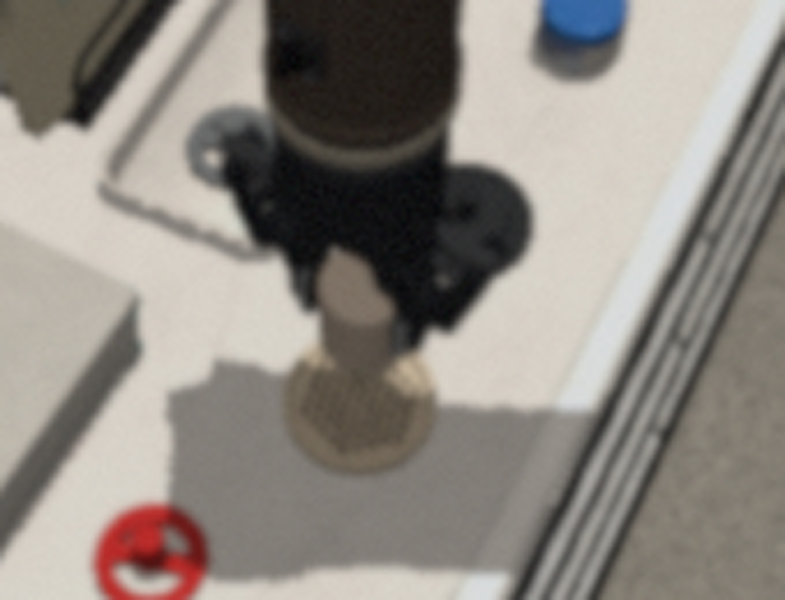

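Block is upright in the grip at crop (358,310), over the firing tray at (360,410). The used base is bare at (490,210).

Call:
{"op": "move_arm", "data": {
  "motion": [
    {"translation":[0,0.02,-0.04],"rotation":[0,0,0],"hand":0.15},
    {"translation":[0,0.02,-0.1],"rotation":[0,0,0],"hand":0.15},
    {"translation":[0,0.02,-0.16],"rotation":[0,0,0],"hand":0.15},
    {"translation":[0,0.02,-0.22],"rotation":[0,0,0],"hand":0.15},
    {"translation":[0,0.02,-0.26],"rotation":[0,0,0],"hand":0.15},
    {"translation":[0,0.02,-0.275],"rotation":[0,0,0],"hand":0.15},
    {"translation":[0,0.02,-0.285],"rotation":[0,0,0],"hand":0.15},
    {"translation":[0,0.02,-0.285],"rotation":[0,0,0],"hand":0.15},
    {"translation":[0,0.02,-0.285],"rotation":[0,0,0],"hand":0.15}
  ]
}}

```text
t: 22.05
tool_pos: [459.0, 406.0, 27.5]
tool_rot: [[-0.005, 1.0, 0.0], [1.0, 0.005, 0.0], [0.0, 0.0, -1.0]]
wrist_force: [0.9, 0.5, -2.5]
opening: 42.8
grasp_force: 30.9
```

Call:
{"op": "move_arm", "data": {
  "motion": [
    {"translation":[0,0,-0.005],"rotation":[0,0,0],"hand":0.15},
    {"translation":[0,0,-0.01],"rotation":[0,0,0],"hand":0.15},
    {"translation":[0,0,-0.014],"rotation":[0,0,0],"hand":0.15},
    {"translation":[0,0,-0.014],"rotation":[0,0,0],"hand":0.15}
  ]
}}

```text
t: 22.38
tool_pos: [458.9, 406.2, 25.2]
tool_rot: [[-0.005, 1.0, 0.0], [1.0, 0.005, 0.001], [0.001, 0.0, -1.0]]
wrist_force: [-1.5, -0.5, 3.3]
opening: 43.2
grasp_force: 31.5
```

Call:
{"op": "move_arm", "data": {
  "motion": [
    {"translation":[0,0,0.002],"rotation":[0,0,0],"hand":-0.9},
    {"translation":[0,0,0.002],"rotation":[0,0,0],"hand":-0.9},
    {"translation":[0,0,0.002],"rotation":[0,0,0],"hand":-0.9},
    {"translation":[0,0,0.002],"rotation":[0,0,0],"hand":-0.9},
    {"translation":[0,0,0.002],"rotation":[0,0,0],"hand":-0.9},
    {"translation":[0,0,0.1],"rotation":[0,0,0],"hand":-0.9},
    {"translation":[0,0,0.25],"rotation":[0,0,0],"hand":-0.9},
    {"translation":[0,0,0.4],"rotation":[0,0,0],"hand":-0.9},
    {"translation":[0,-0.2,0.5],"rotation":[0,0,0],"hand":0.1},
    {"translation":[0,-0.4,0.5],"rotation":[0,0,0],"hand":0.1},
    {"translation":[0,-0.6,0.5],"rotation":[0,0,0],"hand":0.1},
    {"translation":[0,-0.64,0.5],"rotation":[0,0,0],"hand":0.1}
  ]
}}

```text
t: 23.38
tool_pos: [459.2, 270.4, 125.2]
tool_rot: [[0.002, 1.0, -0.0], [1.0, -0.002, -0.002], [-0.002, 0.0, -1.0]]
wrist_force: [-0.3, -0.9, 0.2]
opening: 38.0
grasp_force: 0.0
```

Call:
{"op": "move_arm", "data": {
  "motion": [
    {"translation":[0,0,0],"rotation":[0,0,0],"hand":0.1},
    {"translation":[0,0,0],"rotation":[0,0,0],"hand":0.1},
    {"translation":[0,0,0],"rotation":[0,0,0],"hand":0.1}
  ]
}}

```text
t: 23.63
tool_pos: [458.7, 279.3, 124.5]
tool_rot: [[-0.006, 1.0, 0.0], [1.0, 0.006, 0.001], [0.001, 0.0, -1.0]]
wrist_force: [-0.2, 0.1, -0.9]
opening: 38.8
grasp_force: 0.0
```

```bash
python3 - <<'E'
from h import *
im=shot('scene');cv2.imwrite('pics/c10.png',cv2.resize(im['color'][240:370,240:410,::-1],(785,600),interpolation=cv2.INTER_CUBIC))
P=cloud(im).reshape(-1,3);t=sense()['tool_pos'];print(t)
for nm,c,z0,z1,w in(('stub',(459,277),22,38,14),('flange',(459,277),5.5,10.5,44),('blocktop',(459,402),52,64,32)):
    m=P[(P[:,2]>z0)&(P[:,2]<z1)&(np.hypot(P[:,0]-c[0],P[:,1]-c[1])<w)];print(nm,len(m),((m.max(0)+m.min(0))/2).round(1),np.ptp(m,axis=0).round(1),m.mean(0).round(1))
E
```

```text
[458.53647264 279.47597785 124.34093948]
stub 25 [457.3 278.   29. ] [11.1 10.4 11.8] [456.5 277.8  29.7]
flange 368 [457.1 276.6   8. ] [75.3 74.6  4.9] [455.  279.1   8.1]
blocktop 276 [456.6 403.3  56.3] [43.4 44.8  8.6] [456.2 404.1  56.3]
```

View pics/c10.png

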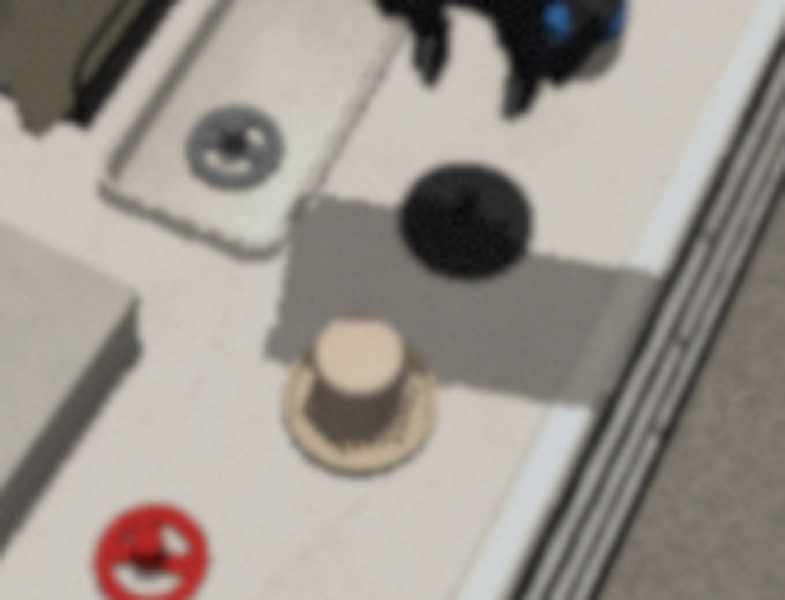

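Block stands upright inside the firing tray at crop (358,390). The used base at (465,220) comes next.

Call:
{"op": "move_arm", "data": {
  "motion": [
    {"translation":[0,-0.006,-0.15],"rotation":[0,0,0],"hand":0.1},
    {"translation":[0,-0.006,-0.3],"rotation":[0,0,0],"hand":0.1},
    {"translation":[0,-0.006,-0.42],"rotation":[0,0,0],"hand":0.1},
    {"translation":[0,-0.006,-0.51],"rotation":[0,0,0],"hand":0.1},
    {"translation":[0,-0.006,-0.54],"rotation":[0,0,0],"hand":0.1},
    {"translation":[0,-0.006,-0.54],"rotation":[0,0,0],"hand":0.1},
    {"translation":[0,-0.006,-0.54],"rotation":[0,0,0],"hand":0.95},
    {"translation":[0,-0.006,-0.54],"rotation":[0,0,0],"hand":0.95},
    {"translation":[0,-0.006,-0.54],"rotation":[0,0,0],"hand":0.95},
    {"translation":[0,-0.006,-0.54],"rotation":[0,0,0],"hand":0.95},
    {"translation":[0,-0.006,-0.54],"rotation":[0,0,0],"hand":0.95},
    {"translation":[0,-0.006,-0.54],"rotation":[0,0,0],"hand":0.95}
  ],
  "force": 50
}}

```text
t: 24.68
tool_pos: [459.5, 277.4, 17.7]
tool_rot: [[-0.005, 1.0, 0.002], [1.0, 0.005, 0.002], [0.002, 0.002, -1.0]]
wrist_force: [-0.2, -0.4, 7.6]
opening: 9.5
grasp_force: 49.4
```

Call:
{"op": "move_arm", "data": {
  "motion": [
    {"translation":[0,0,0.05],"rotation":[0,0,0],"hand":0.95},
    {"translation":[0,0,0.15],"rotation":[0,0,0],"hand":0.95},
    {"translation":[0,0,0.3],"rotation":[0,0,0],"hand":0.95},
    {"translation":[0,0,0.4],"rotation":[0,0,0],"hand":0.95},
    {"translation":[0.1,-0.1,0.4],"rotation":[0,0,0],"hand":0.95},
    {"translation":[0.25,-0.2,0.4],"rotation":[0,0,0],"hand":0.95},
    {"translation":[0.4,-0.3,0.4],"rotation":[0,0,0],"hand":0.95},
    {"translation":[0.55,-0.35,0.4],"rotation":[0,0,0],"hand":0.95},
    {"translation":[0.66,-0.355,0.4],"rotation":[0,0,0],"hand":0.95},
    {"translation":[0.7,-0.355,0.4],"rotation":[0,0,0],"hand":0.95},
    {"translation":[0.7,-0.355,0.4],"rotation":[0,0,0],"hand":0.95},
    {"translation":[0.7,-0.355,0.4],"rotation":[0,0,0],"hand":0.95}
  ]
}}

```text
t: 25.68
tool_pos: [597.6, 205.9, 96.3]
tool_rot: [[-0.005, 1.0, -0.002], [1.0, 0.005, -0.0], [-0.0, -0.002, -1.0]]
wrist_force: [-0.5, -0.8, -1.4]
opening: 9.5
grasp_force: 49.1
```

```bash
python3 - <<'E'
from h import *
s=sense();t=s['tool_pos'];print(t,s['opening'])
im=shot('scene');r=np.array(im['color'][:,:,::-1])
b=cv2.resize(r[200:330,240:400],(738,600),interpolation=cv2.INTER_CUBIC)
a=np.linspace(0,2*np.pi,90)
def pl(pts,col):
    q=(proj(im,pts)-[240,200]+.5)*(738/160);cv2.polylines(b,[q.astype(np.int32)],True,col,1)
bx,by=-2,-0.7
pl(np.c_[t[0]+bx+38*np.cos(a),t[1]+by+38*np.sin(a),0*a+2],(0,0,255))
pl(np.array([[602+sx*48+bx,251+sy*93+by,2] for sx,sy in((1,1),(1,-1),(-1,-1),(-1,1))]),(255,0,0))
pl(np.array([[602+sx*59+bx,251+sy*104+by,15] for sx,sy in((1,1),(1,-1),(-1,-1),(-1,1))]),(0,160,0))
cv2.imwrite('pics/c11.png',b)
E
```

```text
[597.56017511 205.93329958  96.25877164] 9.521330468298911
```

View pics/c11.png

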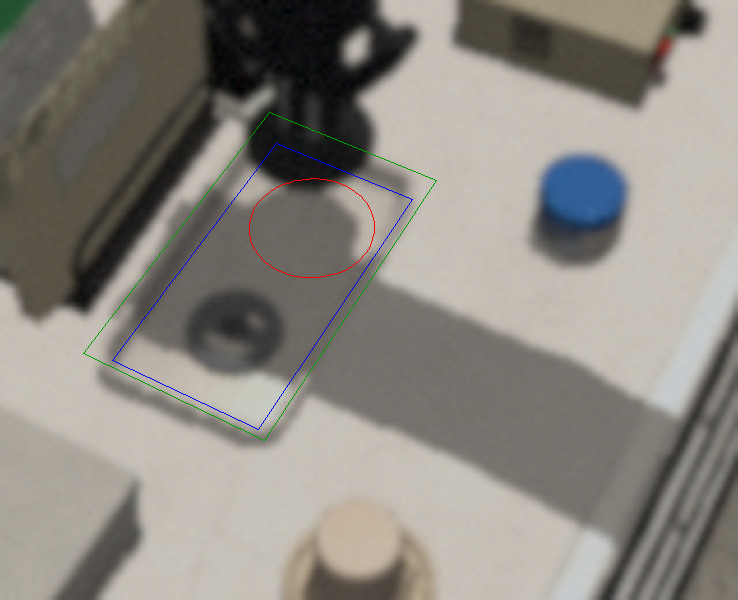

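```bash
python3 - <<'E'
from h import *
# bright tray rim / floor measured in first top picture, and corners in scene picture
im=get_image('scene')
def back(im,uv,z):
    from scipy.optimize import fsolve
    return fsolve(lambda p:proj(im,[[p[0],p[1],z]])[0]-uv,[600,250])
for c in((327.5,241),(296.3,295),(262.5,280),(296,227)): print('scene',back(im,c,15).round(1))
t=get_image('top')
for c in((110,36),(286,30),(290,130),(117,138)): print('top',back(t,(200+c[0]/2.748,185+c[1]/2.752),15).round(1))
S=np.load('scene1.npy').reshape(-1,3)
for P in(S,np.load('top1.npy').reshape(-1,3)):
    q=P[(P[:,2]>9)&(P[:,2]<20)&(abs(P[:,0]-600)<72)&(abs(P[:,1]-252)<120)]
    print(len(q),np.percentile(q[:,:2],[1,99],axis=0).round(1),cv2.minAreaRect(q[:,:2].astype(np.float32)))
E
```

```text
scene [553.7 163. ]
scene [542.2 355.3]
scene [641.2 358.3]
scene [657.7 159.8]
top [657.  350.5]
top [662.1 152.3]
top [550.6 148.3]
top [542.7 342.1]
584 [[538.6 135.2]
 [669.8 357.1]] ((603.752685546875, 243.24124145507812), (122.59398651123047, 229.20584106445312), 3.884956121444702)
487 [[542.5 137.2]
 [668.5 357.4]] ((602.2235107421875, 243.4312744140625), (121.61663818359375, 229.0125732421875), 4.865660190582275)
```

Call:
{"op": "move_arm", "data": {
  "motion": [
    {"translation":[0.03,0.03,0],"rotation":[0,0,0],"hand":0.95},
    {"translation":[0.03,0.03,-0.1],"rotation":[0,0,0],"hand":0.95},
    {"translation":[0.03,0.03,-0.2],"rotation":[0,0,0],"hand":0.95},
    {"translation":[0.03,0.03,-0.29],"rotation":[0,0,0],"hand":0.95},
    {"translation":[0.03,0.03,-0.34],"rotation":[0,0,0],"hand":0.95},
    {"translation":[0.03,0.03,-0.36],"rotation":[0,0,0],"hand":0.95},
    {"translation":[0.03,0.03,-0.37],"rotation":[0,0,0],"hand":0.95},
    {"translation":[0.03,0.03,-0.37],"rotation":[0,0,0],"hand":0.95},
    {"translation":[0.03,0.03,-0.37],"rotation":[0,0,0],"hand":0.95}
  ]
}}

```text
t: 26.58
tool_pos: [605.4, 211.9, 23.5]
tool_rot: [[-0.005, 1.0, 0.001], [1.0, 0.005, 0.001], [0.001, 0.001, -1.0]]
wrist_force: [-0.7, -0.1, -1.0]
opening: 9.4
grasp_force: 49.1
```

Call:
{"op": "move_arm", "data": {
  "motion": [
    {"translation":[-0.005,0,-0.007],"rotation":[0,0,0],"hand":0.95},
    {"translation":[-0.005,0,-0.014],"rotation":[0,0,0],"hand":0.95},
    {"translation":[-0.005,0,-0.02],"rotation":[0,0,0],"hand":0.95},
    {"translation":[-0.005,0,-0.02],"rotation":[0,0,0],"hand":0.95}
  ]
}}

```text
t: 26.92
tool_pos: [603.9, 211.9, 19.4]
tool_rot: [[-0.005, 1.0, 0.0], [1.0, 0.005, 0.001], [0.001, 0.0, -1.0]]
wrist_force: [-1.2, 0.3, 3.8]
opening: 9.1
grasp_force: 49.7
```

Call:
{"op": "move_arm", "data": {
  "motion": [
    {"translation":[0,0,0.003],"rotation":[0,0,0],"hand":0.2},
    {"translation":[0,0,0.003],"rotation":[0,0,0],"hand":0.2},
    {"translation":[0,0,0.003],"rotation":[0,0,0],"hand":0.2},
    {"translation":[0,0,0.003],"rotation":[0,0,0],"hand":0.2},
    {"translation":[0,0,0.1],"rotation":[0,0,0],"hand":0.2},
    {"translation":[0,0,0.25],"rotation":[0,0,0],"hand":0.2},
    {"translation":[0,0,0.45],"rotation":[0,0,0],"hand":0.2},
    {"translation":[0,0,0.65],"rotation":[0,0,0],"hand":0.2},
    {"translation":[-0.2,-0.2,0.8],"rotation":[0,0,0],"hand":0.2},
    {"translation":[-0.4,-0.4,0.8],"rotation":[0,0,0],"hand":0.2},
    {"translation":[-0.6,-0.6,0.8],"rotation":[0,0,0],"hand":0.2},
    {"translation":[-0.7,-0.75,0.8],"rotation":[0,0,0],"hand":0.2}
  ]
}}

```text
t: 27.92
tool_pos: [490.8, 94.6, 177.6]
tool_rot: [[-0.006, 1.0, 0.001], [1.0, 0.006, 0.001], [0.001, 0.001, -1.0]]
wrist_force: [0.9, -1.3, 0.3]
opening: 33.8
grasp_force: 0.0
```

Call:
{"op": "move_arm", "data": {
  "motion": [
    {"translation":[0,0,0],"rotation":[0,0,0],"hand":0.2},
    {"translation":[0,0,0],"rotation":[0,0,0],"hand":0.2},
    {"translation":[0,0,0],"rotation":[0,0,0],"hand":0.2},
    {"translation":[0,0,0],"rotation":[0,0,0],"hand":0.2}
  ]
}}

```text
t: 28.25
tool_pos: [493.1, 96.4, 177.3]
tool_rot: [[-0.006, 1.0, 0.001], [1.0, 0.006, 0.0], [0.0, 0.001, -1.0]]
wrist_force: [0.1, 0.3, 1.0]
opening: 33.9
grasp_force: 0.0
```

```bash
python3 - <<'E'
from h import *
s=sense();print(s['t'],s['tool_pos'])
im=shot('scene','s12.png');t=shot('top')
a=cv2.resize(im['color'][100:340,235:475,::-1],(400,400),interpolation=cv2.INTER_CUBIC)
b=cv2.resize(t['color'][185:295,200:490,::-1],(790,300),interpolation=cv2.INTER_CUBIC)[:, :]
c=cv2.resize(im['color'][205:315,240:350,::-1],(390,300),interpolation=cv2.INTER_CUBIC)
d=cv2.resize(im['color'][110:220,350:460,::-1],(400,300),interpolation=cv2.INTER_CUBIC)
cv2.imwrite('pics/c12.png',np.vstack([b,np.hstack([c,d])]))
E
```

```text
28.25 [493.07681369  96.36154266 177.27698309]
```

View pics/c12.png

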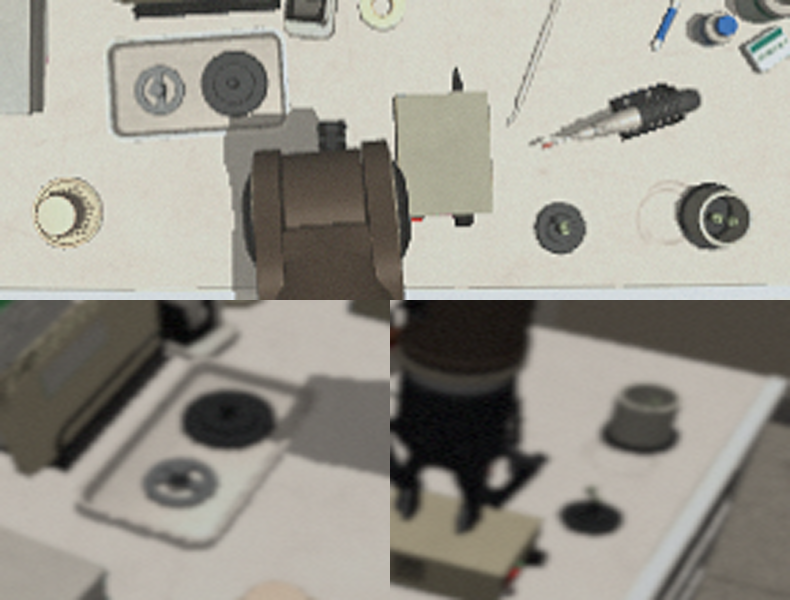

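The final view shows everything in place:
- **Steel tray:** gauge at (160,90) and used base at (233,83), flat side by side.
- **Firing tray:** block upright at (62,212).
- **Next base:** ring seated at (713,217), with the wax free inside it.
- **Bystanders:** small base untouched at (560,228). The jar is hidden under the arm, and nothing has touched it.

```bash
python3 -c "
from cell import *
print(job_done())"
```

```text
the job is handed in; nothing more can be done
None
```

I handed the job in at about 28 s: gauge and bare used base lie flat side by side in the steel tray, the block stands upright in the firing tray, and the ring is fully down on the next base; nothing touched the wax, small base or jar, though the arm hid the jar in the final picture.

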